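# Get the soaking cup and the disinfectant tablets ready for a seed lot

## Task

Get ready to disinfect a seed lot: first turn the upside-down light-blue soaking cup mouth up and leave it standing on the bench mat, then press down the red safety cap of the white tablet jar, twist it anticlockwise until it is free and lift it off, leaving the jar standing on the mat. Finish holding the cap level, some 8 cm straight above the open jar, so that it stays clean and can go straight back on: do not put it down or let go. Leave the seed tray, glass dish, sample jar and brush where they are.

Things in the scene. Friction and masses are not known exactly. Their poses are not given: they have to be found in the camera images.
- mat: Fixed thin grey-green non-slip bench mat, 310 mm (x) by 620 mm (y), 3 mm thick, so its upper face is at z = 0.003. Origin at the centre of its underside. Cup and jar stand on it.
- cup_center (a point): Centre of the light-blue square soaking cup (half-way up, on its axis): rigid plastic, 48 by 48 mm outside with flat straight sides, 62 mm high, wall and bottom 3 mm, about 60 g. The z axis points out of its mouth (straight down at the start, must end straight up); x and y are normal to its flat sides. It starts mouth-down on the mat; being square it also lies steadily on a side (centre then 24 mm above the mat).
- jar: White round tablet jar standing loose on the mat, about 0.42 kg; friction keeps it from turning while the cap is pressed. Origin at the centre of its underside, z up its axis. Tub 74 mm across up to 50 mm high, then a shoulder sloping in to 45 mm across at 66 mm high; neck 34 mm across, open rim at 96 mm. Three lugs on the neck (45 mm across) hold the cap.
- cap_grip (a point): Point on the axis of the red ribbed push-and-turn cap, 10 mm below its flat top and 22 mm above its lower edge; z up the axis. Cap 56 mm across, 32 mm high, about 50 g. Locked, this point is 99 mm above the jar's underside (cap from 77 to 109 mm). Grip here, in the upper part: lower down, fingertips meet the jar's shoulder. The cap's x axis lies along the jar's when locked.
- cap_liner (a joint): Spring disc inside the cap, how far it is pressed (m): 0 locked, -0.002 cap off. It holds the cap up in its lock with 4 N; press the cap 3.5 mm or more (about 10 N; hard stop at 6 mm) and, while down, turn it anticlockwise seen from above. Its lugs are clear from 38 to 82 degrees (best 60), where it lifts straight off; then comes a stop. Unpressed or clockwise it does not turn.
- seed_tray: Bystander: white rectangular tray of brown seeds, 190 by 260 mm, 45 mm high (rim 206 by 276 mm). Origin at the centre of its underside.
- dish: Bystander: round glass dish with red-brown seeds, 86 mm across, 16 mm high. Origin at the centre of its underside.
- sample_jar: Bystander: seed sample jar with an aluminium lid, 68 mm across, 92 mm high. Origin at the centre of its underside.
- brush: Bystander: flat hand brush with a wooden handle lying on the bench, 190 mm long along its x, 42 mm wide, 20 mm high. Origin under the middle.

How it is judged (in metres and radians):
On the way, in this order (a step that is already met when the one before it is completed fails the run):
1. the cup stands mouth up on the mat, let go (angle between cup_center's own z axis and vertical below 0.1 rad and contact force between cup and mat above 0.12 N and contact force between cup and the fingers below 0.05 N and linear speed of cup below 0.03 m/s), for 0.2 s.
2. the cap is pressed down at least 3 mm on the jar (z of cap_grip in the frame of jar below 0.096 m).
At the end, for the whole second after the job is handed in: The cup stands mouth up (within 0.1 rad) at rest on the mat, not touched. The jar stands upright on the mat, not touched. The fingers hold the cap at rest, level within 0.3 rad, its axis within 30 mm of the jar's, lifted 40 to 150 mm above its closed place and touching nothing but the fingers (all of step 1 and z of cap_grip in the frame of jar between 0.139 and 0.249 m and horizontal distance between cap_grip and jar below 0.03 m and angle between cap_grip's own z axis and vertical below 0.3 rad and contact force between cap and the fingers above 1 N and contact force between cap and jar below 0.05 N and linear speed of cap below 0.05 m/s and angle between jar's own z axis and vertical below 0.08 rad and contact force between jar and mat above 1.5 N and contact force between jar and the arm below 0.2 N and linear speed of jar below 0.03 m/s); the arm keeps its last pose, push and grip.
It fails at once if the white seed tray was moved more than 15 mm (distance of seed_tray from where it was at the start of the episode above 0.015 m).
It fails at once if the glass dish was moved more than 15 mm (distance of dish from where it was at the start of the episode above 0.015 m).
It fails at once if the sample jar was moved more than 15 mm (distance of sample_jar from where it was at the start of the episode above 0.015 m).
It fails at once if the brush was moved more than 15 mm (distance of brush from where it was at the start of the episode above 0.015 m).
It fails at once if the jar was tipped over (angle between jar's own z axis and vertical above 0.5 rad).
It also fails if it takes over 69 s, if anything falls off the work surface, if the arm or the gripper's body presses on something with over 40 N, if the wrist force passes 120 N, or if a joint passes its speed limit or range.

## Robot

A 7-joint arm with a two-finger parallel gripper is mounted at the origin on the work surface. World frame = base frame: x ahead of the robot, y to its left, z up, the work surface at z = 0. Lengths are in mm, angles in rad, forces in N, time in s.
With the tool pointing down it reaches from about 400 to 925 mm from the base axis. Payload 5.6 kg.
Tool frame: the origin (TCP) lies midway between the tips of the shut fingers; the grasp point (between the pads) lies 19 mm behind it (ctrl.grip_depth is the distance from the TCP to the grasp point, in mm); y points along the fingers, x is the direction in which the jaws open and shut, and the axes are right-handed (so a half turn about y gives the same grasp; the last joint's range is limited). The gripper opens to 85 mm and grips with 20 to 120 N. Pads are 22 mm wide; open, the fingers measure 114 mm over their backs; the gripper's body (76 mm by 85 mm) begins 54 mm behind the grasp point. The pads swing forward as they close: fully open they stand 13 mm farther back than shut.
Start: joints at [1.068, 0.468, -0.012, 1.603, 0.006, 1.071, -0.056], TCP at [288.412, -582.518, 231.29] pointing down, gripper open.
Joint ranges: [-2.53, 2.53], [-0.31, 2.02], [-1.57, 1.55], [0.28, 2.44], [-1.29, 4.43], [0.15, 1.84], [-2.92, 2.92]. Speed limits (rad/s): [2.57, 2.57, 3.14, 3.14, 3.14, 3.14, 3.14].

## Interface

Orientations are given as a rotation vector (axis times angle).
In Python, from rig import status, snapshot, ctrl gives the robot as it stands.
- The arm moves only by the tool send_rows, never from a script. Its argument "motion" is a list of rows, each a list of 3 entries, a list of its own where there are three numbers: the shift along the tool's x, y, z in cm, then the turn, a rotation vector about the tool's x, y, z in rad, then the closure, from -1 (fully open) to 1 (shut), so that 0 is half open. In form: [[[x, y, z], [ax, ay, az], gripper], ...]. A call has 1 to 10 rows; each row is the pose to reach, as a shift and turn from the pose commanded when the call began, along the tool's axes at that moment; what a row does not reach only later rows make up. A row lasts 1/10 s, in which the tool goes at most 50 mm and 8.59 degrees, less where a joint would pass 70% of its speed; a pose out of reach is approached as far as the arm can. A call with a gripper value outside its range is refused whole. The fingers move at their own pace and stop on an object; "newtons" is the grip in N (left out, the last holds). Time passes only in rows, so rows that repeat a pose let the fingers close. It gives the time, the measured TCP pose, the force and the opening at its end, in the units of the state.
- status.read_state(): the state, without advancing time (a new reading comes with each control period).
- snapshot(name): name is "scene" or "top" or "wrist"; returns a dict with "pixels" (384x512x3 uint8, red, green, blue), "z_map" (384x512 float32, mm along the optical axis (not along the pixel's ray), 0 where there is no reading), "mtx" (3x3 intrinsics, pixels), "R" (3x3) and "t" (3): a world point X has camera coordinates R X + t. Camera axes: x right, y down, z forward; pixel columns grow to the right and rows downward; lengths in mm; the calibration is good to about 2 mm. The wrist camera is an equidistant fisheye: a pixel r from the principal point sees the ray r / f radians off the axis. A picture is of the moment at which its call begins.
- ctrl.finish_job(): hands the job in, once; it reports no verdict.
The state is a dict: "t": time; "qpos": joint angles; "qd": joint speeds; "effort": joint torques, N m; "ee_pos": TCP position; "eef_rot": TCP orientation; "ft_force": force on the tool from outside, world axes, zero at the start; "wrist_torque": the same for the moment, N m; "width": finger opening in mm.
Only numpy, scipy, OpenCV 4.12 (cv2) and the standard library are available. Lean on these libraries where they do the work, as an engineer would, in place of code of your own. Each camera call takes 0.05 s, during which the arm holds its last target.

## Working session

There is one attempt and no reset: what is moved stays moved. The work goes in short steps, Python scripts to look and compute and a tool call to move; the robot and the scene stay as the last step left them, time stands still between calls to the robot, and variables do not carry over. Pictures are saved under pics/ and viewed, and the job is handed in when it is done.

Besides the shell and the picture viewer there is one more tool, called after "Emit:" as name([rows], argument=value, ...), one row to a line, values as JSON. send_rows: Moves the arm, as the interface text tells. Its arguments: {"type":"object","properties":{"motion":{"type":"array","items":{"type":"array"}},"newtons":{"type":"number"}},"required":["motion"]}

```bash
mkdir -p pics; ls; cat > h.py <<'E'
import numpy as np, cv2
from rig import status, snapshot, ctrl
from scipy.spatial.transform import Rotation as R
def save(n,name):
    s=snapshot(n); cv2.imwrite('pics/'+name+'.png',s['pixels'][:,:,::-1]); np.savez('pics/'+name+'.npz',**s); return s
def world(s,u,v,z=None):
    d=s['z_map'][int(v),int(u)] if z is None else z
    K=s['mtx']; c=np.array([(u-K[0,2])/K[0,0]*d,(v-K[1,2])/K[1,1]*d,d])
    return s['R'].T@(c-s['t'])
def cloud(s):
    K=s['mtx'];z=s['z_map'];v,u=np.indices(z.shape)
    c=np.stack([(u-K[0,2])/K[0,0]*z,(v-K[1,2])/K[1,1]*z,z],-1)
    return (c-s['t'])@s['R']
E
python3 - <<'E'
from h import *
st=status.read_state(); print({k:np.round(v,3) for k,v in st.items()}, ctrl.grip_depth)
for n in('scene','top'): 
    s=save(n,n+'0')
    cv2.imwrite('pics/'+n+'0b.png',cv2.resize(s['pixels'][:,:,::-1],(768,576),interpolation=3))
    print(s['mtx'].round(1).tolist(),s['R'].round(2).tolist(),s['t'])
E
```

```text
pics
{'t': np.float64(0.0), 'qpos': array([ 1.068,  0.468, -0.012,  1.604,  0.006,  1.071, -0.056]), 'qd': array([-0.   ,  0.001,  0.001, -0.001,  0.002,  0.   ,  0.   ]), 'effort': array([-1.0000e-03, -5.3239e+01,  2.2000e-02, -2.5130e+01,  1.1000e-02,
        8.0000e-03, -0.0000e+00]), 'ee_pos': array([ 288.11 , -582.012,  230.27 ]), 'eef_rot': array([-1.391,  0.866, -0.863]), 'ft_force': array([-1.168,  0.235,  0.209]), 'wrist_torque': array([-0.014, -0.021, -0.009]), 'width': np.float64(85.211)} 18.700000000000003
[[430.4, 0.0, 255.3], [0.0, 430.4, 194.4], [0.0, 0.0, 1.0]] [[0.07, 1.0, -0.0], [0.59, -0.05, -0.8], [-0.8, 0.06, -0.6]] [ -79.28718304 -300.93627304 1913.56922489]
[[356.8, 0.0, 261.9], [0.0, 356.8, 192.4], [0.0, 0.0, 1.0]] [[0.0, -1.0, 0.0], [-0.99, -0.0, -0.13], [0.13, -0.0, -0.99]] [   2.99840526  638.28254579 1195.00124648]
```

View pics/scene0b.png

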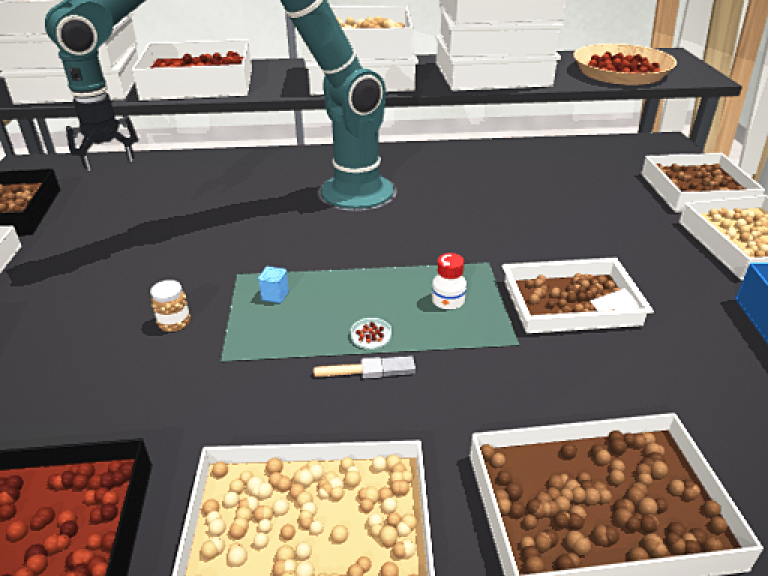

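View pics/top0b.png

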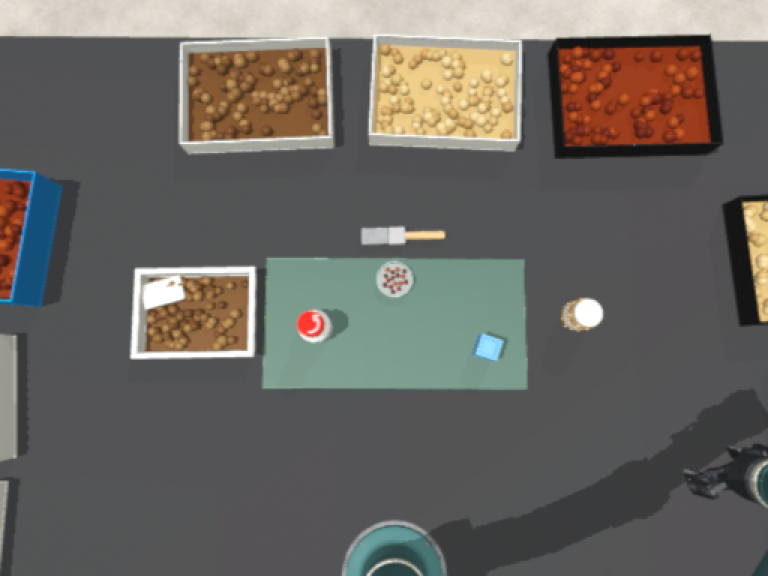

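```bash
python3 - <<'E'
from h import *
st=status.read_state();print(R.from_rotvec(st['eef_rot']).as_matrix().round(3))
E
```

```text
[[ 0.444 -0.001  0.896]
 [-0.896  0.001  0.444]
 [-0.002 -1.    -0.   ]]
```

The scene view shows the upside-down blue cup at about (273,284) and the jar with its red cap at (450,265), both on the mat. In the top view the cup is at (488,347) and the cap at (313,325), both enlarged 1.5x. The tool's y axis is the approach direction (down). Next I measure positions.

```bash
python3 - <<'E'
from h import *
s=np.load('pics/top0.npz');P=cloud(s);im=s['pixels'].astype(int)
sc=np.load('pics/scene0.npz');Ps=cloud(sc);ims=sc['pixels'].astype(int)
for nm,P,im in(('top',P,im),('scene',Ps,ims)):
    r,g,b=im[...,0],im[...,1],im[...,2]
    inm=(P[...,0]>380)&(P[...,0]<720)&(abs(P[...,1])<320)&(P[...,2]>8)
    m=(b>r+50)&(b>150)&inm
    q=P[m]; print(nm,'cup n',len(q),'z max',np.percentile(q[:,2],[5,50,95]))
    t=q[q[:,2]>np.percentile(q[:,2],90)-6] 
    t=q[abs(q[:,2]-65)<5]
    print(' top face n',len(t),t.mean(0),cv2.minAreaRect(t[:,:2].astype(np.float32)))
    m=(r>g+80)&(r>b+80)&inm&(P[...,2]>70)
    q=P[m];print(' cap n',len(q),q[:,2].max()); t=q[q[:,2]>105];print(len(t),t.mean(0),cv2.minEnclosingCircle(t[:,:2].astype(np.float32)))
    m=inm&(P[...,2]>8)
    q=P[m]; 
    k=(q[:,1]<60)&(q[:,1]>-60)&(q[:,0]>560); print(' dish',q[k].mean(0),cv2.minEnclosingCircle(q[k][:,:2].astype(np.float32)))
    k=(P[...,2]>-20)&(P[...,2]<30)&(abs(P[...,1]+40)<140)&(P[...,0]>640)&(P[...,0]<760)&(P[...,2]>6);print(' brush',P[k].min(0),P[k].max(0))
    k=(P[...,1]>310)&(P[...,1]<640)&(P[...,0]>350)&(P[...,0]<750)&(P[...,2]>30)
    if k.any():print(' tray',P[k].min(0),P[k].max(0))
    k=(P[...,1]<-330)&(P[...,1]>-520)&(P[...,0]>440)&(P[...,0]<680)&(P[...,2]>60)
    print(' sj',P[k].mean(0),cv2.minEnclosingCircle(P[k][:,:2].astype(np.float32)))
E
```

```text
top cup n 252 z max [23.88360323 63.7135683  68.1213833 ]
 top face n 196 [ 504.62948909 -209.07685077   64.43102725] ((504.7616271972656, -209.1651153564453), (47.99769973754883, 47.33467102050781), 71.19799041748047)
 cap n 229 1270.143432454486
216 [545.66874205 172.93480673 212.91236033] ((516.214111328125, 111.89984893798828), 111.20589447021484)
 dish [663.57547203   2.05766712  14.08133353] ((639.0526123046875, -6.208667278289795), 82.81023406982422)
 brush [ 640.2038281  -178.52405526    6.01409403] [759.64876287  98.00126589  24.21056323]
 tray [479.55048331 324.55932843  30.02242541] [688.58555678 606.28456217  50.78775233]
 sj [ 579.67339638 -420.01722301   86.1848163 ] ((578.8538818359375, -422.3551330566406), 35.62629699707031)
scene cup n 397 z max [12.56291147 44.62898762 65.25572634]
 top face n 131 [ 508.85605064 -208.7567819    63.37684325] ((508.05718994140625, -209.4486541748047), (50.136375427246094, 56.89958190917969), 70.51191711425781)
 cap n 230 114.6664918328285
129 [559.03024561 188.16412439 110.24522285] ((556.3572387695312, 185.59996032714844), 30.750484466552734)
 dish [669.18455281   2.73842281  13.33761459] ((668.9168701171875, 3.359179735183716), 45.439273834228516)
 brush [ 640.19004552 -148.49711377    6.01301438] [759.95034893  98.71532482  21.37677109]
 tray [475.07185986 324.41352517  30.002129  ] [694.89702353 607.38993013  48.7806196 ]
 sj [ 594.84507939 -421.60982434   82.07685749] ((586.4436645507812, -424.46539306640625), 36.307350158691406)
```

```bash
python3 - <<'E'
import cv2,numpy as np
t=cv2.imread('pics/top0.png')[200:270,170:370]; cv2.imwrite('pics/t1.png',cv2.resize(t,None,fx=4,fy=4,interpolation=2))
t=cv2.imread('pics/scene0.png')[160:230,150:330]; cv2.imwrite('pics/s1.png',cv2.resize(t,None,fx=4.4,fy=4.4,interpolation=2))
E
```

```text
(no output)
```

View pics/t1.png

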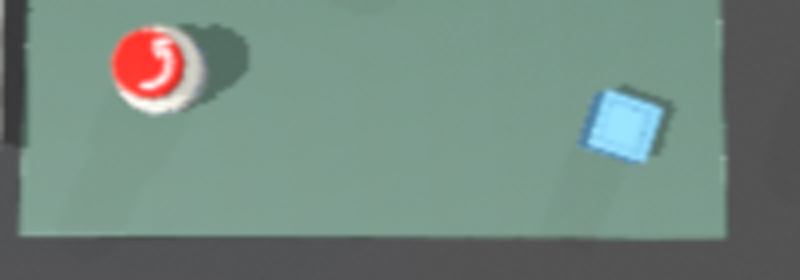

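View pics/s1.png

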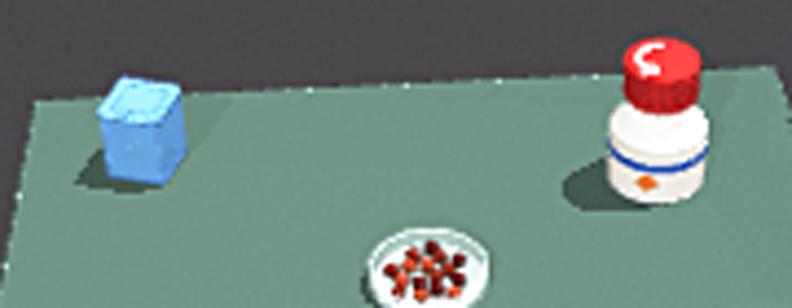

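```bash
cat >> h.py <<'E'
def rot(zaz,tilt):
    """tool z azimuth deg (horizontal when down), tilt outward deg about tool x"""
    a=np.radians(zaz); z=np.array([np.cos(a),np.sin(a),0]); y=np.array([0,0,-1.]); x=np.cross(y,z)
    return R.from_matrix(np.stack([x,y,z],1))*R.from_rotvec([np.radians(tilt),0,0])
def go(grasp,Rt,base=None,tcp=False,p=True):
    """shift (cm) and turn from measured pose (or base=(pos,R)) to put grasp point there"""
    st=status.read_state()
    p0,R0=(st['ee_pos'],R.from_rotvec(st['eef_rot'])) if base is None else base
    tgt=np.array(grasp,float)+(0 if tcp else Rt.apply([0,ctrl.grip_depth,0]))
    sh=R0.inv().apply(tgt-p0)/10; tv=(R0.inv()*Rt).as_rotvec()
    print('tgt tcp',tgt.round(1),'shift',sh.round(2).tolist(),'turn',tv.round(3).tolist())
    return tgt,Rt
def st():
    s=status.read_state();Rm=R.from_rotvec(s['eef_rot']);print('t',s['t'],'tcp',s['ee_pos'].round(1),'grasp',(s['ee_pos']-Rm.apply([0,ctrl.grip_depth,0])).round(1),'F',s['ft_force'].round(1),'w',round(float(s['width']),1),'q',s['qpos'].round(2))
    print(Rm.as_matrix().round(2).tolist())
E
python3 - <<'E'
from h import *
s=np.load('pics/top0.npz');K=s['mtx']
C=-s['R'].T@s['t']
def ray(u,v,z):
    d=s['R'].T@np.array([(u-K[0,2])/K[0,0],(v-K[1,2])/K[1,1],1]); return C+d*(z-C[2])/d[2]
print('cap',ray(207,215.6,112)); 
im=s['pixels'].astype(int); m=((im[...,0]>im[...,1]+80)&(im[...,0]>im[...,2]+80)); m[:,:150]=0;m[:,250:]=0;m[:180]=0;m[240:]=0
v,u=np.nonzero(m);print(cv2.minEnclosingCircle(np.stack([u,v],1).astype(np.float32)),u.mean(),v.mean())
P=cloud(s);m=(im[...,2]>im[...,0]+50)&(P[...,2]>58)&(P[...,2]<75)&(abs(P[...,1]+209)<60);v,u=np.nonzero(m);(c,_,a)=cv2.minAreaRect(np.stack([u,v],1).astype(np.float32));print(c,a,'cup',ray(*c,65))
go([505,-209,170],rot(-19,0))
E
```

```text
cap [552.38820672 183.19180647 112.        ]
((206.5, 215.5), 8.860122680664062) 205.87677725118485 215.61611374407582
(325.25, 231.25001525878906) 18.43494987487793 cup [ 504.40157946 -208.24930383   65.        ]
tgt tcp [ 505.  -209.   151.3] shift [-23.8, 7.94, 35.99] turn [0.001, 0.791, -0.001]
```

Emit:
send_rows([
  [[-23.8,4,36],[0,0.79,0],-1],
  [[-23.8,4,36],[0,0.79,0],-1],
  [[-23.8,4,36],[0,0.79,0],-1],
  [[-23.8,4,36],[0,0.79,0],-1],
  [[-23.8,4,36],[0,0.79,0],-1],
  [[-23.8,4,36],[0,0.79,0],-1],
  [[-23.8,4,36],[0,0.79,0],-1],
  [[-23.8,4,36],[0,0.79,0],-1],
  [[-23.8,4,36],[0,0.79,0],-1],
  [[-23.8,4,36],[0,0.79,0],-1],
], newtons=30)

```text
t: 1.1
ee_pos: [508.1, -202.5, 190.5]
eef_rot: [-1.038, 1.443, -1.438]
ft_force: [0.1, -0.4, 0.8]
width: 85.7
```

```bash
python3 - <<'E'
from h import *
st()
go([505,-209,120],rot(-19,-30))
s=save('wrist','w1')
E
```

```text
t 1.1 tcp [ 508.1 -202.5  190.5] grasp [ 508.1 -202.5  209.2] F [ 0.1 -0.4  0.8] w 85.7 q [ 0.34  0.34 -0.03  1.89  0.01  0.9  -1.58]
[[-0.31, 0.0, 0.95], [-0.95, 0.0, -0.31], [-0.0, -1.0, -0.0]]
tgt tcp [ 496.2 -206.   103.8] shift [0.73, 8.67, -1.01] turn [-0.523, 0.012, -0.0]
```

View pics/w1.png

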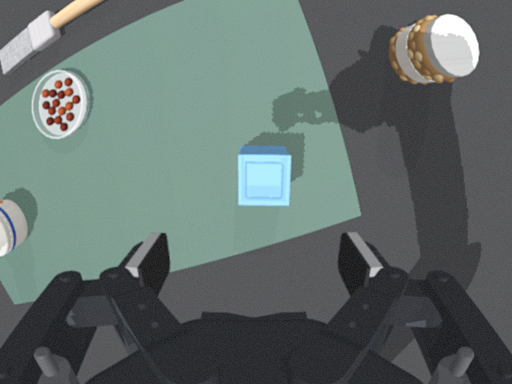

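The wrist view shows the cup squared to the jaws, centred at about (264,178) and roughly midway between the fingers. The dish is at (60,103) and the sample jar at (433,48), both well clear. Next I tilt the tool 30° inward above the cup.

Emit:
send_rows([
  [[0.7,8.6,-1.0],[-0.523,0.012,0],-1],
  [[0.7,8.6,-1.0],[-0.523,0.012,0],-1],
  [[0.7,8.6,-1.0],[-0.523,0.012,0],-1],
  [[0.7,8.6,-1.0],[-0.523,0.012,0],-1],
  [[0.7,8.6,-1.0],[-0.523,0.012,0],-1],
  [[0.7,8.6,-1.0],[-0.523,0.012,0],-1],
  [[0.7,8.6,-1.0],[-0.523,0.012,0],-1],
])

```text
t: 1.85
ee_pos: [493.0, -213.5, 106.0]
eef_rot: [-1.334, 1.888, -1.096]
ft_force: [-0.3, -0.5, 0.5]
width: 85.4
```

```bash
python3 - <<'E'
from h import *
st()
go([505,-209,36],rot(-19,-30))
s=save('wrist','w2')
E
```

```text
t 1.85 tcp [ 493.  -213.5  106. ] grasp [ 501.8 -216.6  122.2] F [-0.3 -0.5  0.5] w 85.4 q [ 0.34  0.72  0.    1.59  0.    1.35 -1.57]
[[-0.34, -0.47, 0.82], [-0.94, 0.16, -0.29], [0.0, -0.87, -0.5]]
tgt tcp [ 496.2 -206.    19.8] shift [-0.85, 7.45, 4.33] turn [-0.002, -0.011, -0.003]
```

View pics/w2.png

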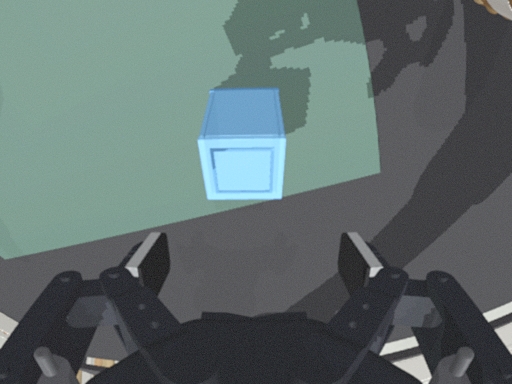

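Emit:
send_rows([
  [[-0.8,0,0],[0,0,0],-1],
  [[-0.8,3.7,2.15],[0,0,0],-1],
  [[-0.8,7.4,4.3],[0,0,0],-1],
  [[-0.8,7.4,4.3],[0,0,0],-1],
  [[-0.8,7.4,4.3],[0,0,0],-1],
])

```text
t: 2.4
ee_pos: [496.4, -205.2, 20.4]
eef_rot: [-1.336, 1.889, -1.093]
ft_force: [0.7, -1.3, 0.5]
width: 85.2
```

```bash
python3 - <<'E'
from h import *
st()
go([505,-209,36],rot(-19,-30))
s=save('wrist','w3');s=save('scene','s3')
cv2.imwrite('pics/s3.png',cv2.resize(s['pixels'][120:260,80:280,::-1],None,fx=4,fy=4,interpolation=2))
E
```

```text
t 2.4 tcp [ 496.4 -205.2   20.4] grasp [ 505.2 -208.2   36.5] F [ 0.7 -1.3  0.5] w 85.2 q [ 0.33  0.84 -0.    1.6  -0.    1.22 -1.58]
[[-0.33, -0.47, 0.82], [-0.94, 0.17, -0.29], [0.0, -0.87, -0.5]]
tgt tcp [ 496.2 -206.    19.8] shift [0.08, 0.05, 0.03] turn [0.0, -0.01, -0.002]
```

View pics/s3.png

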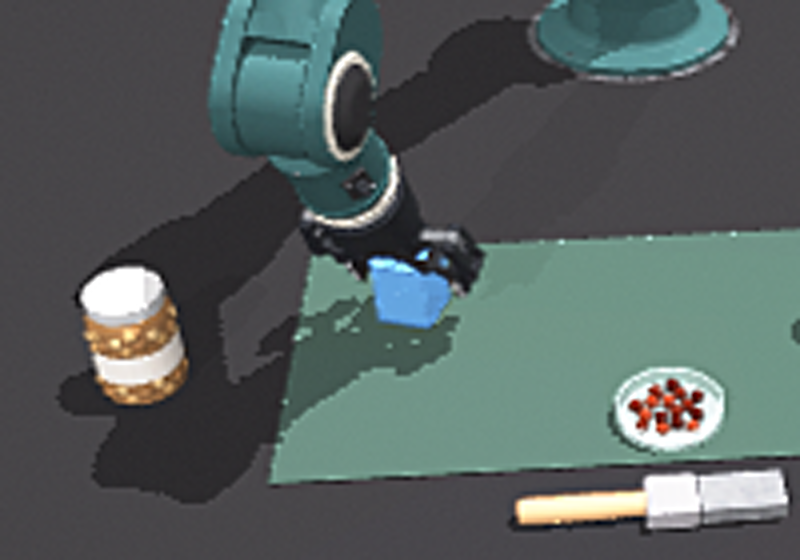

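View pics/w3.png

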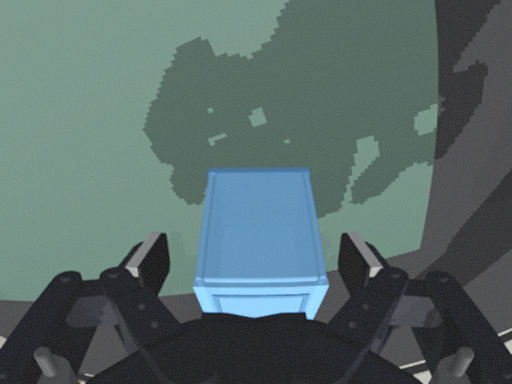

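The wrist view shows the cup (top edge from about (197,285) to (327,285)) centred between the open pads at (150,262) and (360,262). The scene view confirms the cup is still upright between the fingers. I'll close the gripper and lift.

Emit:
send_rows([
  [[0,0,0],[0,0,0],1],
  [[0,0,0],[0,0,0],1],
  [[0,0,0],[0,0,0],1],
  [[0,0,0],[0,0,0],1],
  [[0,0,0],[0,0,0],1],
  [[0,0,0],[0,0,0],1],
  [[0,0,0],[0,0,0],1],
  [[0,0,0],[0,0,0],1],
], newtons=30)

```text
t: 3.3
ee_pos: [497.3, -206.0, 21.0]
eef_rot: [-1.335, 1.888, -1.095]
ft_force: [0.5, -0.6, 7.4]
width: 47.6
```

```bash
python3 - <<'E'
from h import *
st()
go([505,-209,110],rot(-19,-30))
go([505,-209,110],rot(-19,60))
E
```

```text
t 3.3 tcp [ 497.3 -206.    21. ] grasp [ 506.1 -209.1   37.3] F [ 0.5 -0.6  7.4] w 47.6 q [ 0.33  0.84  0.    1.6  -0.    1.22 -1.58]
[[-0.34, -0.47, 0.82], [-0.94, 0.16, -0.29], [0.0, -0.87, -0.5]]
tgt tcp [ 496.2 -206.    93.8] shift [0.05, -6.25, -3.72] turn [-0.002, -0.01, -0.002]
tgt tcp [ 520.3 -214.3  100.6] shift [0.03, -8.12, -1.85] turn [1.569, -0.01, 0.006]
```

Emit:
send_rows([
  [[0,-3.1,-1.8],[0,0,0],1],
  [[0,-6.3,-3.7],[0,0,0],1],
  [[0,-6.3,-3.7],[0,0,0],1],
])

```text
t: 3.6
ee_pos: [499.0, -206.3, 97.1]
eef_rot: [-1.331, 1.882, -1.101]
ft_force: [0.7, -0.5, -1.2]
width: 47.5
```

```bash
python3 - <<'E'
from h import *
st()
go([505,-209,110],rot(-19,60))
E
```

```text
t 3.6 tcp [ 499.  -206.3   97.1] grasp [ 507.6 -209.3  113.4] F [ 0.7 -0.5 -1.2] w 47.5 q [ 0.33  0.73  0.    1.59 -0.    1.33 -1.58]
[[-0.34, -0.46, 0.82], [-0.94, 0.16, -0.29], [0.0, -0.87, -0.49]]
tgt tcp [ 520.3 -214.3  100.6] shift [0.04, -1.43, 1.81] turn [1.562, -0.01, 0.006]
```

Emit:
send_rows([
  [[0,-1.4,1.8],[1.57,0,0],1],
  [[0,-1.4,1.8],[1.57,0,0],1],
  [[0,-1.4,1.8],[1.57,0,0],1],
  [[0,-1.4,1.8],[1.57,0,0],1],
  [[0,-1.4,1.8],[1.57,0,0],1],
  [[0,-1.4,1.8],[1.57,0,0],1],
  [[0,-1.4,1.8],[1.57,0,0],1],
  [[0,-1.4,1.8],[1.57,0,0],1],
  [[0,-1.4,1.8],[1.57,0,0],1],
  [[0,-1.4,1.8],[1.57,0,0],1],
])

```text
t: 4.6
ee_pos: [512.6, -223.2, 104.2]
eef_rot: [-0.777, 1.051, -1.71]
ft_force: [-1.4, 0.4, -1.0]
width: 47.5
```

```bash
python3 - <<'E'
from h import *
st()
go([505,-209,110],rot(-19,60))
s=save('wrist','w4');s=save('scene','s4')
cv2.imwrite('pics/s4.png',cv2.resize(s['pixels'][120:260,80:280,::-1],None,fx=4,fy=4,interpolation=2))
E
```

```text
t 4.6 tcp [ 512.6 -223.2  104.2] grasp [ 505.3 -219.9  121.1] F [-1.4  0.4 -1. ] w 47.5 q [ 0.53  0.37 -0.24  2.24  0.94  0.16 -2.49]
[[-0.35, 0.39, 0.85], [-0.94, -0.18, -0.3], [0.04, -0.9, 0.43]]
tgt tcp [ 520.3 -214.3  100.6] shift [-1.12, 0.46, 0.24] turn [0.604, 0.007, 0.043]
```

View pics/s4.png

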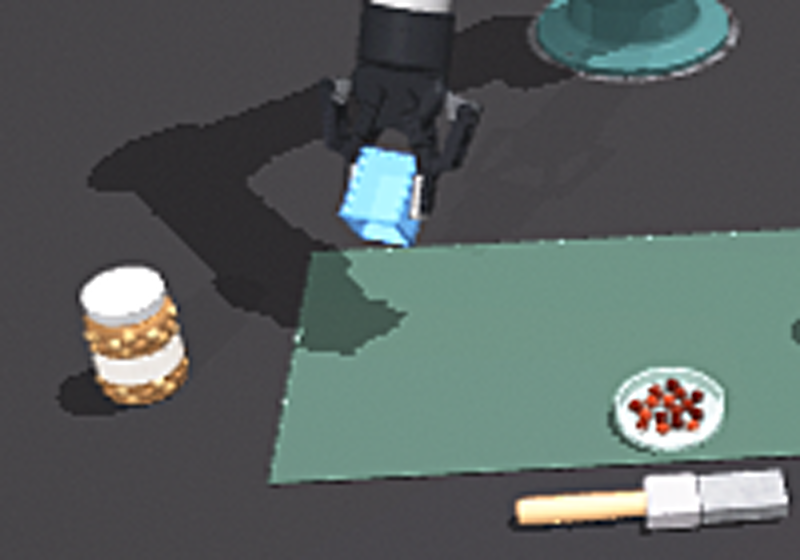

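View pics/w4.png

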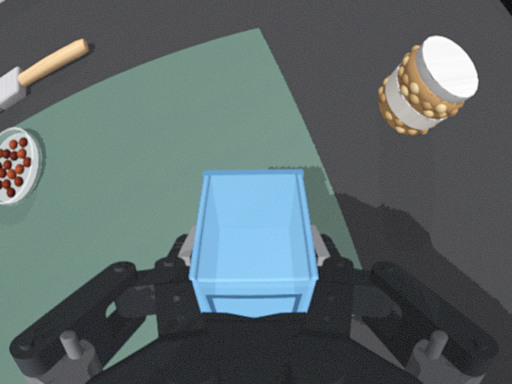

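The cup is held mouth-outward at about (380,195) in the scene crop, turned roughly 56°. Joint 6 is at its limit this close to the base, so I'll move farther out over the mat and finish the tilt there.

```bash
python3 - <<'E'
from h import *
s=np.load('pics/scene0.npz')
C=-s['R'].T@s['t'];K=s['mtx']
def ray(u,v,z):
    d=s['R'].T@np.array([(u-K[0,2])/K[0,0],(v-K[1,2])/K[1,1],1]); return C+d*(z-C[2])/d[2]
for p in((236,275),(490,264),(518,344),(222,359)):print('mat',ray(p[0]/1.5,p[1]/1.5,3).round(0))
for p in((314,372),(415,366)):print('brush',ray(p[0]/1.5,p[1]/1.5,10).round(0))
go([640,-215,110],rot(-19,20))
E
```

```text
mat [ 418. -308.    3.]
mat [422. 313.   3.]
mat [721. 309.   3.]
mat [ 718. -304.    3.]
brush [ 778. -116.   10.]
brush [777.  85.  10.]
tgt tcp [ 646.  -217.1   92.4] shift [-5.26, 6.2, 10.66] turn [-0.094, -0.007, 0.042]
```

Emit:
send_rows([
  [[-5.2,4.2,11.6],[-0.09,0,0.04],1],
  [[-5.2,4.2,11.6],[-0.09,0,0.04],1],
  [[-5.2,4.2,11.6],[-0.09,0,0.04],1],
  [[-5.2,4.2,11.6],[-0.09,0,0.04],1],
  [[-5.2,4.2,11.6],[-0.09,0,0.04],1],
  [[-5.2,4.2,11.6],[-0.09,0,0.04],1],
  [[-5.2,4.2,11.6],[-0.09,0,0.04],1],
])

```text
t: 5.4
ee_pos: [645.1, -217.0, 114.0]
eef_rot: [-0.809, 1.144, -1.638]
ft_force: [-0.9, -0.2, -0.2]
width: 47.8
```

```bash
python3 - <<'E'
from h import *
st()
go([640,-215,110],rot(-19,60))
E
```

```text
t 5.4 tcp [ 645.1 -217.   114. ] grasp [ 639.  -214.8  131.5] F [-0.9 -0.2 -0.2] w 47.8 q [ 0.67  0.59 -0.53  1.87  0.7   0.49 -2.22]
[[-0.33, 0.32, 0.89], [-0.94, -0.11, -0.31], [0.0, -0.94, 0.34]]
tgt tcp [ 655.3 -220.3  100.6] shift [-0.03, 1.62, 0.55] turn [0.696, -0.006, 0.005]
```

Emit:
send_rows([
  [[0,0.6,0.2],[0.7,0,0],1],
  [[0,0.6,0.2],[0.7,0,0],1],
  [[0,0.6,0.2],[0.7,0,0],1],
  [[0,0.6,0.2],[0.7,0,0],1],
  [[0,0.6,0.2],[0.7,0,0],1],
  [[0,0.6,0.2],[0.7,0,0],1],
  [[0,0.6,0.2],[0.7,0,0],1],
  [[0,0.6,0.2],[0.7,0,0],1],
])

```text
t: 6.2
ee_pos: [680.3, -257.8, 214.6]
eef_rot: [-0.553, 0.766, -1.725]
ft_force: [-0.9, -1.1, -0.7]
width: 47.9
```

```bash
python3 - <<'E'
from h import *
st()
go([640,-215,110],rot(-19,60))
E
```

```text
t 6.2 tcp [ 680.3 -257.8  214.6] grasp [ 668.  -254.5  228.3] F [-0.9 -1.1 -0.7] w 47.9 q [ 0.78  0.45 -0.54  1.98  1.5   0.15 -2.92]
[[-0.28, 0.66, 0.7], [-0.96, -0.18, -0.21], [-0.02, -0.73, 0.68]]
tgt tcp [ 655.3 -220.3  100.6] shift [-2.72, 6.05, -10.31] turn [0.3, 0.019, -0.051]
```

```bash
cat > kin.py <<'E'
import numpy as np, itertools
from scipy.optimize import least_squares
from scipy.spatial.transform import Rotation as R
D=[([1.068,.468,-.012,1.604,.006,1.071,-.056],[288.1,-582,230.3],[[.444,-.001,.896],[-.896,.001,.444],[-.002,-1,0]]),
([.34,.34,-.03,1.89,.01,.9,-1.58],[508.1,-202.5,190.5],[[-.31,0,.95],[-.95,0,-.31],[0,-1,0]]),
([.34,.72,0,1.59,0,1.35,-1.57],[493,-213.5,106],[[-0.34,-0.47,0.82],[-0.94,0.16,-0.29],[0,-0.87,-0.5]]),
([.33,.84,0,1.6,0,1.22,-1.58],[496.4,-205.2,20.4],[[-0.33,-0.47,0.82],[-0.94,0.17,-0.29],[0,-0.87,-0.5]]),
([0.53,0.37,-0.24,2.24,0.94,0.16,-2.49],[512.6,-223.2,104.2],[[-0.35,0.39,0.85],[-0.94,-0.18,-0.3],[0.04,-0.9,0.43]]),
([0.67,0.59,-0.53,1.87,0.7,0.49,-2.22],[645.1,-217,114],[[-0.33,0.32,0.89],[-0.94,-0.11,-0.31],[0,-0.94,0.34]]),
([0.78,0.45,-0.54,1.98,1.5,0.15,-2.92],[680.3,-257.8,214.6],[[-0.28,0.66,0.7],[-0.96,-0.18,-0.21],[-0.02,-0.73,0.68]])]
def fk(q,L,sg):
    Z=lambda a:R.from_rotvec([0,0,a]);Y=lambda a:R.from_rotvec([0,a,0])
    d1,d3,d5,d7,a3,a4,a6=L
    r=Z(sg[0]*q[0]); p=np.array([0,0,d1]); r=r*Y(q[1]); r=r*Z(sg[1]*q[2]); p=p+r.apply([a3,0,d3])
    r=r*Y(q[3]); p=p+r.apply([a4,0,0]); r=r*Z(sg[2]*q[4]); p=p+r.apply([0,0,d5]); r=r*Y(q[5]); r=r*Z(sg[3]*q[6]); 
    p=p+r.apply([a6 if False else 0,0,d7])
    # tool: y along local z ; at q7=0,down: x radial
    # local x at down (pitch pi about Y): local x -> -radial, z -> down
    T=R.from_matrix(np.stack([[-1,0,0],[0,0,1],[0,1,0]],1).astype(float))
    return p,r*T
def res(L,sg):
    o=[]
    for q,p,m in D:
        a,r=fk(q,L,sg); o+=list((a-p)); o+=list((r.as_matrix()-np.array(m)).ravel()*100)
    return np.array(o)
if __name__=='__main__':
    out=[]
    for sg in itertools.product([1,-1],repeat=4):
        s=least_squares(res,[300,350,350,150,0,0,0],args=(sg,)); out.append((s.cost,sg,s.x.round(1),s.fun))
    out.sort(key=lambda t:t[0])
    for o in out[:3]: print(o[:3]); 
    print(out[0][3].reshape(-1,12)[:,:3].round(0))
E
python3 kin.py
```

```text
(np.float64(3242.6265492357097), (-1, -1, -1, -1), array([232.4, 580.3, 452.7, 324.7, -30.5,  -6.6,   0. ]))
(np.float64(99854.64629459192), (-1, -1, 1, -1), array([ -49.8,  501.1,  245.5,  204.9,   45.8, -191. ,    0. ]))
(np.float64(165165.42428926154), (-1, -1, -1, 1), array([232.4, 580.3, 452.7, 324.7, -30.5,  -6.6,   0. ]))
[[22. 29. -3.]
 [-4. 38.  3.]
 [14. 34.  1.]
 [22. 28. -1.]
 [ 6. 27.  4.]
 [10.  4. -4.]
 [11.  7.  1.]]
```

```bash
python3 - <<'E'
import re
s=open('kin.py').read()
s=s.replace("d1,d3,d5,d7,a3,a4,a6=L","d1,d3,d5,d7,a3,a4,a6,b1,b3,b5,b7=L").replace("np.array([0,0,d1])","r.apply([0,b1,d1])").replace("[a3,0,d3]","[a3,b3,d3]").replace("[0,0,d5]","[0,b5,d5]").replace("p=p+r.apply([a6 if False else 0,0,d7])","p=p+r.apply([0,0,d7])").replace("r=r*Y(q[5]); r=r*Z","r=r*Y(q[5]); p=p+r.apply([a6,b7,0]); r=r*Z")
s=s.replace("[300,350,350,150,0,0,0]","[300,450,400,250]+[0]*7").replace("o=[]\n    for","o=list(np.array(L[4:])*.02)\n    for").replace("out[0][3].reshape","out[0][3][7:].reshape")
open('kin.py','w').write(s)
E
python3 kin.py
```

```text
(np.float64(28.27552592729259), (-1, -1, -1, -1), array([302.3, 527.1, 475.4, 321.3, -10.8,  -2.2,  -2.5, -35.6,   2.2,
        -0.8,  -0.8]))
(np.float64(66326.13451745454), (-1, 1, -1, -1), array([ 196.3, -396.8,  468.2, -580.1,  175.1, -156.6,  -38.2,  -76.8,
        555.9, -245.8, -245.8]))
(np.float64(87515.97164704013), (-1, -1, 1, -1), array([ 213.5,  420.7,  402.3,  184.2,   30.5,  -42.7,  -22.2,  105.6,
       -193. ,   20.8,   20.7]))
[[-1. -0. -1.]
 [ 2. -0.  2.]
 [-0.  2.  1.]
 [ 0. -2. -0.]
 [-0.  3. -0.]
 [-3. -1. -2.]
 [ 2. -0.  1.]]
```

```bash
cat > ik.py <<'E'
from kin import *
L=[302.3,527.1,475.4,321.3,-10.8,-2.2,-2.5,-35.6,2.2,-.8,-.8];SG=(-1,-1,-1,-1)
lo=np.array([-2.53,-.31,-1.57,.28,-1.29,.15,-2.92]);hi=np.array([2.53,2.02,1.55,2.44,4.43,1.84,2.92])
def rot(zaz,tilt):
    a=np.radians(zaz); z=np.array([np.cos(a),np.sin(a),0]); y=np.array([0,0,-1.]); x=np.cross(y,z)
    return R.from_matrix(np.stack([x,y,z],1))*R.from_rotvec([np.radians(tilt),0,0])
def ik(g,Rt,seed):
    t=np.array(g,float)+Rt.apply([0,18.7,0])
    def f(q):
        p,r=fk(q,L,SG); return np.r_[(p-t),(r.inv()*Rt).as_rotvec()*300,(q-seed)*.02]
    s=least_squares(f,np.clip(seed,lo+1e-3,hi-1e-3),bounds=(lo,hi)); return s.x,np.abs(s.fun[:6]).max()
E
python3 - <<'E'
from ik import *
for r in(546,600,650,700,750):
  for flip in(0,180):
    a=np.radians(-19);g=[r*np.cos(a),r*np.sin(a),50]
    ok=[];ok2=[]
    for t in range(-80,91,10):
        Rt=rot(-19+flip,t if not flip else -t)
        for seed,o in(([.33,.6,0,1.6,0,1.,1.57 if flip else -1.57],ok),([.33,.6,0,1.6,3.1,.5,-1.57 if flip else 1.57],ok2)):
            q,e=ik(g,Rt,np.array(seed)); 
            if e<3:o.append(t)
    print(r,flip,'q5~0',ok[:1],ok[-1:],'q5~pi',ok2[:1],ok2[-1:])
E
```

```text
546 0 q5~0 [-60] [50] q5~pi [30] [90]
546 180 q5~0 [-60] [90] q5~pi [-60] [90]
600 0 q5~0 [-50] [70] q5~pi [30] [90]
600 180 q5~0 [-50] [90] q5~pi [-50] [90]
650 0 q5~0 [-50] [70] q5~pi [30] [90]
650 180 q5~0 [-50] [90] q5~pi [-50] [90]
700 0 q5~0 [-40] [70] q5~pi [40] [90]
700 180 q5~0 [-40] [90] q5~pi [-40] [90]
750 0 q5~0 [-30] [70] q5~pi [40] [90]
750 180 q5~0 [-30] [90] q5~pi [-30] [90]
```

```bash
python3 - <<'E'
from ik import *
q0=np.array([0.78,0.45,-0.54,1.98,1.5,0.15,-2.92])
for t in(30,35,40,50,60):
  for z in (110,42):
    for s in (q0,np.array([.67,.59,-.53,1.87,.7,.49,-2.22]),np.array([.33,.6,0,1.6,0,.5,-1.57])):
        q,e=ik([640,-215,z],rot(-19,t),s);print(t,z,q.round(2),round(e,2))
E
```

```text
30 110 [ 0.69  0.61 -0.55  1.99  1.38  0.32 -2.87] 0.0
30 110 [ 0.42  0.54 -0.2   2.01  1.08  0.15 -2.67] 0.0
30 110 [ 0.42  0.54 -0.2   2.01  1.08  0.15 -2.67] 0.0
30 42 [ 0.44  0.66 -0.22  1.98  1.36  0.15 -2.92] 14.56
30 42 [ 0.44  0.66 -0.22  1.98  1.36  0.15 -2.92] 14.56
30 42 [ 0.44  0.66 -0.22  1.98  1.36  0.15 -2.92] 14.56
35 110 [ 0.47  0.54 -0.25  2.02  1.36  0.15 -2.92] 15.57
35 110 [ 0.47  0.54 -0.25  2.02  1.36  0.15 -2.92] 15.57
35 110 [ 0.47  0.54 -0.25  2.02  1.36  0.15 -2.92] 15.57
35 42 [ 0.47  0.66 -0.25  1.97  1.38  0.15 -2.92] 35.78
35 42 [ 1.18  1.41 -1.41  2.02  2.1   1.15 -2.92] 0.0
35 42 [ 0.47  0.66 -0.25  1.97  1.38  0.15 -2.92] 35.78
40 110 [ 0.5   0.53 -0.29  2.02  1.38  0.15 -2.92] 36.66
40 110 [ 0.5   0.53 -0.29  2.02  1.38  0.15 -2.92] 36.66
40 110 [ 0.5   0.53 -0.29  2.02  1.38  0.15 -2.92] 36.66
40 42 [ 0.51  0.65 -0.29  1.97  1.41  0.15 -2.92] 56.74
40 42 [ 1.21  1.53 -1.46  2.07  2.27  1.24 -2.92] 0.0
40 42 [ 0.51  0.65 -0.29  1.97  1.41  0.15 -2.92] 56.74
50 110 [ 0.62  0.54 -0.4   2.    1.45  0.15 -2.92] 77.84
50 110 [ 1.25  1.58 -1.57  2.15  2.42  1.32 -2.92] 0.35
50 110 [ 0.62  0.54 -0.4   2.    1.45  0.15 -2.92] 77.85
50 42 [ 1.25  1.7  -1.48  2.14  2.57  1.31 -2.92] 0.0
50 42 [ 1.25  1.7  -1.48  2.14  2.57  1.31 -2.92] 0.0
50 42 [ 1.25  1.7  -1.48  2.14  2.57  1.31 -2.92] 0.0
60 110 [ 1.27  1.73 -1.55  2.21  2.72  1.35 -2.92] 0.0
60 110 [ 1.27  1.73 -1.55  2.21  2.72  1.35 -2.92] 0.0
60 110 [ 1.27  1.73 -1.55  2.21  2.72  1.35 -2.92] 0.0
60 42 [ 1.29  1.84 -1.45  2.19  2.87  1.31 -2.92] 0.0
60 42 [ 1.29  1.84 -1.45  2.19  2.87  1.31 -2.92] 0.0
60 42 [ 1.29  1.84 -1.45  2.19  2.87  1.31 -2.92] 0.0
```

```bash
python3 - <<'E'
from ik import *
for x,y in((600,-215),(660,-215)):
 for zaz in(10,30,50,70):
  q=np.array([.33,.6,0,1.6,0,.9,-1.57+np.radians(zaz+19)]); out=[]
  for t in range(0,71,5):
    q,e=ik([x,y,110],rot(zaz,t),q); out.append((t,round(e)))
    if e>3:break
  print(x,zaz,'max tilt',out[-1],q.round(2)); 
  for z in(90,70,45):
    q,e=ik([x,y,z],rot(zaz,t-5),q)
  print('   low',t-5,round(e,1),q.round(2))
E
```

```text
600 10 max tilt (40, 10) [ 0.92  0.61 -0.55  2.06 -1.29  0.15  0.4 ]
   low 35 12.5 [ 0.77  0.68 -0.39  2.03 -1.29  0.15  0.39]
600 30 max tilt (70, 0) [ 1.58  1.37 -1.19  2.01 -0.56  0.15  0.59]
   low 65 0.0 [ 1.5   1.35 -1.06  1.98 -0.91  0.15  0.95]
600 50 max tilt (70, 0) [ 1.34  1.13 -0.85  1.78 -0.72  0.75  0.73]
   low 65 0.0 [ 1.29  1.17 -0.79  1.77 -0.69  0.67  0.75]
600 70 max tilt (70, 0) [ 1.08  1.07 -0.57  1.55 -0.69  1.2   0.77]
   low 65 0.0 [ 1.04  1.12 -0.52  1.54 -0.65  1.11  0.8 ]
660 10 max tilt (40, 6) [ 0.78  0.64 -0.45  1.96 -1.29  0.15  0.34]
   low 35 6.9 [ 0.65  0.72 -0.32  1.93 -1.29  0.15  0.32]
660 30 max tilt (70, 0) [ 1.46  1.37 -1.18  1.9  -0.62  0.15  0.6 ]
   low 65 0.0 [ 1.38  1.35 -1.06  1.88 -0.92  0.15  0.9 ]
660 50 max tilt (70, 0) [ 1.25  1.17 -0.86  1.67 -0.69  0.73  0.65]
   low 65 0.0 [ 1.2   1.21 -0.8   1.66 -0.66  0.67  0.67]
660 70 max tilt (70, 0) [ 1.01  1.13 -0.58  1.42 -0.68  1.21  0.69]
   low 65 0.0 [ 0.97  1.17 -0.54  1.41 -0.64  1.13  0.72]
```

```bash
python3 - <<'E'
from ik import *
for x,y in((560,-130),(600,-130)):
 for zaz in(45,60,75):
  q=np.array([.2,.6,0,1.6,0,1.2,-1.57+np.radians(zaz+13)]); o=[]
  for t in list(range(0,-41,-10))+list(range(-30,76,5)):
    q,e=ik([x,y,70],rot(zaz,t),q); o.append(round(e)); 
    if t in(-40,-30,0,30,60,75):print(x,zaz,t,round(e),q.round(2))
E
python3 - <<'E'
from h import *
st();go([560,-130,150],rot(60,0))
E
```

```text
560 45 0 0 [ 0.17  0.58 -0.01  1.91  0.    0.65 -0.62]
560 45 -30 0 [-0.16  0.76  0.21  1.69  0.26  1.09 -0.93]
560 45 -40 0 [-0.22  0.84  0.25  1.61  0.3   1.24 -0.97]
560 45 -30 0 [-0.16  0.76  0.21  1.69  0.25  1.09 -0.93]
560 45 0 0 [ 0.17  0.58 -0.01  1.91  0.01  0.65 -0.62]
560 45 30 0 [ 0.89  0.69 -0.61  2.03 -0.35  0.35 -0.03]
560 45 60 0 [ 1.43  1.22 -1.06  2.04 -0.34  0.27  0.38]
560 45 75 0 [ 1.56  1.5  -1.14  2.01 -0.29  0.34  0.53]
560 60 0 0 [ 0.17  0.58 -0.01  1.91  0.    0.65 -0.36]
560 60 -30 0 [-0.25  0.73  0.27  1.78  0.33  0.96 -0.77]
560 60 -40 0 [-0.33  0.81  0.32  1.73  0.39  1.08 -0.85]
560 60 -30 0 [-0.25  0.73  0.27  1.78  0.33  0.96 -0.77]
560 60 0 0 [ 0.17  0.58 -0.01  1.91  0.01  0.65 -0.36]
560 60 30 0 [ 0.82  0.7  -0.51  1.94 -0.4   0.55  0.24]
560 60 60 0 [ 1.24  1.07 -0.83  1.89 -0.56  0.65  0.65]
560 60 75 0 [ 1.34  1.28 -0.89  1.84 -0.59  0.76  0.78]
560 75 0 0 [ 0.17  0.58 -0.01  1.91  0.    0.65 -0.1 ]
560 75 -30 0 [-0.34  0.69  0.34  1.88  0.39  0.81 -0.62]
560 75 -40 0 [-0.45  0.77  0.41  1.85  0.47  0.9  -0.73]
560 75 -30 0 [-0.34  0.69  0.34  
[... 1182 characters left out ...]
0.    0.7  -0.11]
600 75 -30 0 [-0.31  0.74  0.33  1.78  0.37  0.86 -0.58]
600 75 -40 0 [-0.42  0.81  0.4   1.75  0.45  0.94 -0.68]
600 75 -30 0 [-0.31  0.74  0.33  1.78  0.37  0.86 -0.58]
600 75 0 0 [ 0.16  0.63 -0.    1.81  0.    0.7  -0.11]
600 75 30 0 [ 0.68  0.75 -0.39  1.76 -0.38  0.77  0.41]
600 75 60 0 [ 0.98  1.04 -0.61  1.66 -0.58  0.99  0.72]
600 75 75 0 [ 1.06  1.2  -0.67  1.59 -0.63  1.13  0.8 ]
t 6.2 tcp [ 680.3 -257.8  214.6] grasp [ 668.  -254.5  228.3] F [-0.9 -1.1 -0.7] w 47.9 q [ 0.78  0.45 -0.54  1.98  1.5   0.15 -2.92]
[[-0.28, 0.66, 0.7], [-0.96, -0.18, -0.21], [-0.02, -0.73, 0.68]]
tgt tcp [ 560.  -130.   131.3] shift [-8.81, -4.05, -16.84] turn [-0.644, -1.268, 0.481]
```

Emit:
send_rows([
  [[-4,-1,-8],[-0.7,0,0],1],
  [[-4,-1,-8],[-0.7,0,0],1],
  [[-4,-1,-8],[-0.7,0,0],1],
  [[-4,-1,-8],[-0.7,0,0],1],
  [[-4,-1,-8],[-0.7,0,0],1],
  [[-4,-1,-8],[-0.7,0,0],1],
  [[-4,-1,-8],[-0.7,0,0],1],
  [[-4,-1,-8],[-0.7,0,0],1],
])

```text
t: 7.0
ee_pos: [629.0, -199.5, 167.0]
eef_rot: [-1.018, 1.378, -1.426]
ft_force: [-0.3, 0.2, -0.9]
width: 47.8
```

```bash
python3 - <<'E'
from h import *
st();go([560,-130,150],rot(60,0))
E
```

```text
t 7.0 tcp [ 629.  -199.5  167. ] grasp [ 628.  -199.6  185.7] F [-0.3  0.2 -0.9] w 47.8 q [ 0.86  0.72 -0.89  1.63  0.62  1.05 -2.05]
[[-0.28, 0.05, 0.96], [-0.96, 0.0, -0.28], [-0.02, -1.0, 0.05]]
tgt tcp [ 560.  -130.   131.3] shift [-4.71, 3.24, -8.71] turn [-0.052, -1.327, 0.016]
```

Emit:
send_rows([
  [[-4.7,2.0,-8.7],[-0.05,-1.33,0],1],
  [[-4.7,2.0,-8.7],[-0.05,-1.33,0],1],
  [[-4.7,2.0,-8.7],[-0.05,-1.33,0],1],
  [[-4.7,2.0,-8.7],[-0.05,-1.33,0],1],
  [[-4.7,2.0,-8.7],[-0.05,-1.33,0],1],
  [[-4.7,2.0,-8.7],[-0.05,-1.33,0],1],
  [[-4.7,2.0,-8.7],[-0.05,-1.33,0],1],
  [[-4.7,2.0,-8.7],[-0.05,-1.33,0],1],
  [[-4.7,2.0,-8.7],[-0.05,-1.33,0],1],
  [[-4.7,2.0,-8.7],[-0.05,-1.33,0],1],
])

```text
t: 8.0
ee_pos: [558.7, -130.1, 144.2]
eef_rot: [-1.544, 0.399, -0.416]
ft_force: [0.7, 0.8, -1.2]
width: 47.8
```

```bash
python3 - <<'E'
from h import *
st();go([560,-130,120],rot(60,60))
E
```

```text
t 8.0 tcp [ 558.7 -130.1  144.2] grasp [ 558.5 -129.8  162.9] F [ 0.7  0.8 -1.2] w 47.8 q [ 0.98  0.8  -1.17  1.82  0.85  1.11 -1.03]
[[0.87, 0.01, 0.5], [-0.5, -0.01, 0.87], [0.01, -1.0, -0.01]]
tgt tcp [ 568.1 -116.   110.6] shift [0.07, 3.34, 1.72] turn [1.056, 0.011, 0.01]
```

```bash
python3 - <<'E'
from ik import *
q=np.array([.98,.8,-1.17,1.82,.85,1.11,-1.03])
for t in range(5,66,10):
    q,e=ik([560,-130,160-t*.8],rot(60,t),q);print(t,round(e,1),q.round(2))
E
```

```text
5 0.0 [ 1.02  0.84 -1.2   1.82  0.82  1.06 -0.99]
15 0.0 [ 1.15  0.92 -1.27  1.86  0.8   0.95 -0.92]
25 0.0 [ 1.26  1.02 -1.33  1.88  0.78  0.86 -0.83]
35 0.0 [ 1.35  1.15 -1.38  1.9   0.76  0.8  -0.73]
45 0.0 [ 1.42  1.3  -1.42  1.9   0.73  0.76 -0.63]
55 0.0 [ 1.48  1.47 -1.45  1.9   0.7   0.75 -0.51]
65 0.0 [ 1.53  1.64 -1.48  1.88  0.67  0.76 -0.39]
```

Feasible, so I'll tilt outward to 60°.

Emit:
send_rows([
  [[0,2.5,1.5],[1.05,0,0],1],
  [[0,2.5,1.5],[1.05,0,0],1],
  [[0,2.5,1.5],[1.05,0,0],1],
  [[0,2.5,1.5],[1.05,0,0],1],
  [[0,2.5,1.5],[1.05,0,0],1],
  [[0,2.5,1.5],[1.05,0,0],1],
  [[0,2.5,1.5],[1.05,0,0],1],
  [[0,2.5,1.5],[1.05,0,0],1],
])

```text
t: 8.8
ee_pos: [565.8, -117.6, 112.3]
eef_rot: [-0.503, 0.14, -0.515]
ft_force: [-0.6, 0.1, -1.6]
width: 47.4
```

```bash
python3 - <<'E'
from h import *
st();go([560,-130,35],rot(60,60))
s=save('scene','s5')
cv2.imwrite('pics/s5.png',cv2.resize(s['pixels'][120:260,100:300,::-1],None,fx=4,fy=4,interpolation=2))
E
```

```text
t 8.8 tcp [ 565.8 -117.6  112.3] grasp [ 557.6 -131.7  121.6] F [-0.6  0.1 -1.6] w 47.4 q [ 1.53  1.53 -1.46  1.9   0.65  0.75 -0.43]
[[0.86, 0.44, 0.25], [-0.5, 0.75, 0.42], [-0.0, -0.49, 0.87]]
tgt tcp [ 568.1 -116.    25.6] shift [0.16, 4.5, -7.41] turn [-0.007, -0.006, 0.002]
```

View pics/s5.png

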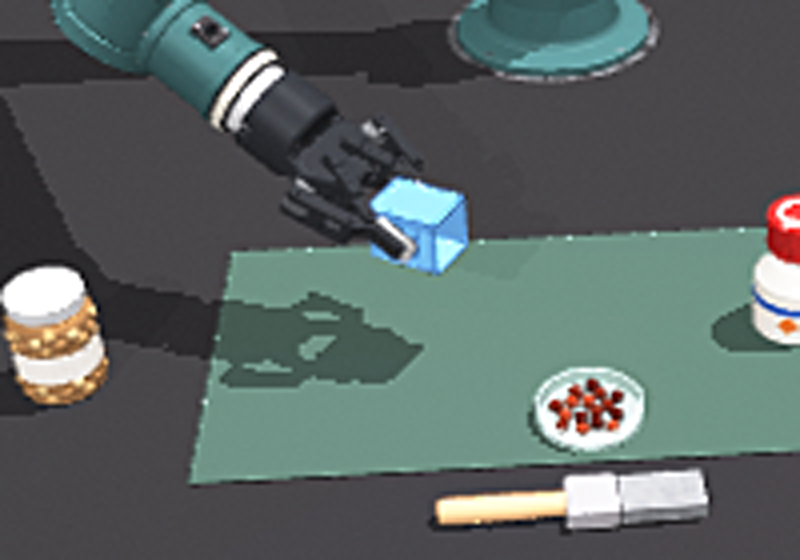

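Emit:
send_rows([
  [[0,2.2,-3.9],[0,0,0],1],
  [[0,4.2,-7.4],[0,0,0],1],
  [[0,4.4,-7.8],[0,0,0],1],
  [[0,4.4,-7.8],[0,0,0],1],
])

```text
t: 9.25
ee_pos: [568.6, -119.8, 32.3]
eef_rot: [-0.526, 0.123, -0.511]
ft_force: [0.5, -0.5, 0.8]
width: 47.5
```

```bash
python3 - <<'E'
from h import *
st()
s=save('scene','s6')
cv2.imwrite('pics/s6.png',cv2.resize(s['pixels'][120:260,100:300,::-1],None,fx=4,fy=4,interpolation=2))
E
```

```text
t 9.25 tcp [ 568.6 -119.8   32.3] grasp [ 560.4 -133.7   41.8] F [ 0.5 -0.5  0.8] w 47.5 q [ 1.51  1.62 -1.36  1.87  0.72  0.71 -0.35]
[[0.87, 0.43, 0.24], [-0.5, 0.74, 0.45], [0.02, -0.51, 0.86]]
```

View pics/s6.png

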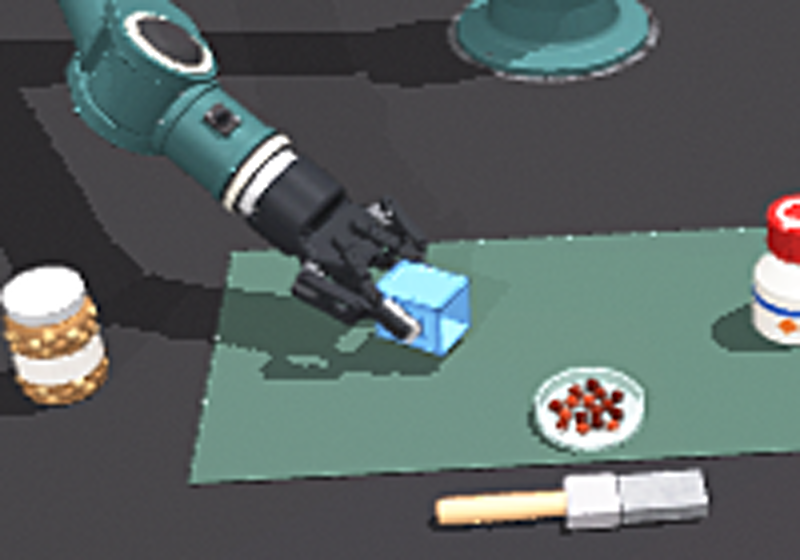

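Emit:
send_rows([
  [[0,0,0],[0,0,0],1],
  [[0,0,0],[0,0,0],1],
])

```text
t: 9.5
ee_pos: [568.8, -120.1, 32.1]
eef_rot: [-0.522, 0.122, -0.513]
ft_force: [0.9, -0.3, -0.0]
width: 47.9
```

```bash
python3 - <<'E'
from h import *
st();go([560,-132,29],rot(60,60))
E
```

```text
t 9.5 tcp [ 568.8 -120.1   32.1] grasp [ 560.6 -134.    41.6] F [ 0.9 -0.3 -0. ] w 47.9 q [ 1.52  1.62 -1.37  1.87  0.72  0.71 -0.35]
[[0.87, 0.44, 0.24], [-0.5, 0.74, 0.45], [0.02, -0.51, 0.86]]
tgt tcp [ 568.1 -118.    19.6] shift [-0.19, 0.76, -1.0] turn [0.006, 0.016, 0.006]
```

Emit:
send_rows([
  [[0,0.3,-0.5],[0,0,0],1],
  [[0,0.5,-0.9],[0,0,0],1],
  [[0,0.5,-0.9],[0,0,0],1],
])

```text
t: 9.8
ee_pos: [568.2, -120.0, 19.0]
eef_rot: [-0.519, 0.126, -0.513]
ft_force: [0.6, -0.7, -0.2]
width: 47.9
```

```bash
python3 - <<'E'
from h import *
st();go([560,-132,29],rot(60,60))
E
```

```text
t 9.8 tcp [ 568.2 -120.    19. ] grasp [ 560.  -133.9   28.4] F [ 0.6 -0.7 -0.2] w 47.9 q [ 1.52  1.64 -1.35  1.86  0.73  0.71 -0.33]
[[0.87, 0.44, 0.24], [-0.5, 0.75, 0.44], [0.01, -0.5, 0.86]]
tgt tcp [ 568.1 -118.    19.6] shift [-0.11, 0.11, 0.14] turn [0.004, 0.011, 0.005]
```

Emit:
send_rows([
  [[0,0.1,-0.1],[0,0,0],1],
  [[0,0.1,-0.1],[0,0,0],-1],
  [[0,0.1,-0.1],[0,0,0],-1],
  [[0,0.1,-0.1],[0,0,0],-1],
  [[0,0.1,-0.1],[0,0,0],-1],
  [[0,0.1,-0.1],[0,0,0],-1],
  [[0,-4,0],[0,0,0],-1],
  [[0,-8,2],[0,0,0],-1],
  [[0,-10,4],[0,0,0],-1],
])

```text
t: 10.7
ee_pos: [534.3, -179.8, 106.2]
eef_rot: [-0.519, 0.125, -0.517]
ft_force: [0.5, -1.0, 0.4]
width: 85.2
```

```bash
python3 - <<'E'
from h import *
st()
s=save('wrist','w7');s=save('scene','s7')
cv2.imwrite('pics/s7.png',cv2.resize(s['pixels'][120:260,100:300,::-1],None,fx=4,fy=4,interpolation=2))
P=cloud(s);im=s['pixels'].astype(int)
m=(im[...,2]>im[...,0]+40)&(P[...,2]>5)&(P[...,2]<75)&(abs(P[...,1]+130)<80)&(abs(P[...,0]-560)<80)
q=P[m];print(len(q),np.percentile(q[:,2],[2,50,98]),cv2.minAreaRect(q[abs(q[:,2]-51)<4][:,:2].astype(np.float32)))
E
```

```text
t 10.7 tcp [ 534.3 -179.8  106.2] grasp [ 526.1 -193.7  115.7] F [ 0.5 -1.   0.4] w 85.2 q [ 1.63  1.55 -1.47  1.86  0.63  0.87 -0.33]
[[0.86, 0.44, 0.24], [-0.5, 0.74, 0.44], [0.01, -0.5, 0.86]]
396 [ 5.47843009 40.56625217 53.11970428] ((563.9334716796875, -129.40110778808594), (67.12102508544922, 52.5848388671875), 58.0545539855957)
```

View pics/s7.png

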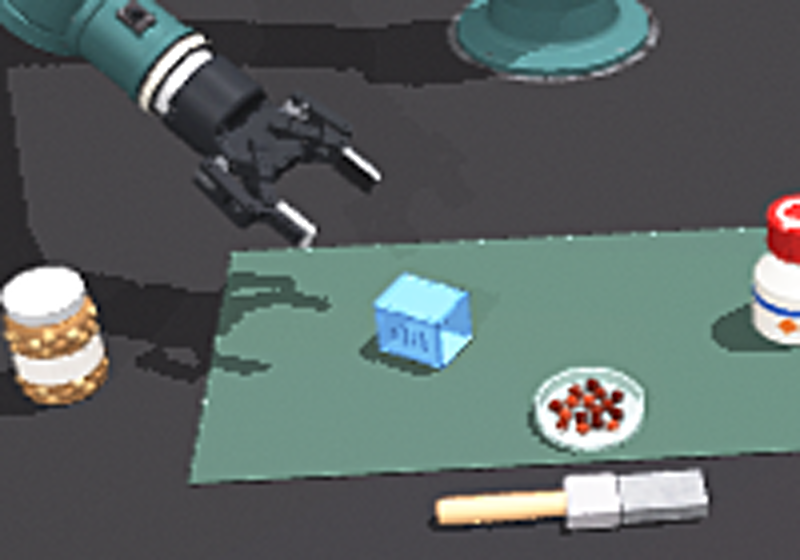

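View pics/w7.png

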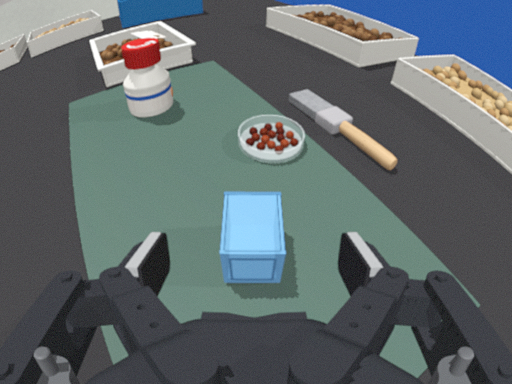

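The scene view shows the cup lying on its side around (423,320), with its mouth towards the jar. The wrist view shows it squared to the jaws, centred near (253,237). Next I check the regrasp path (tilt −25° to +65°) with the kinematic model.

```bash
python3 - <<'E'
from ik import *
from h import go
q=np.array([1.63,1.55,-1.47,1.86,.63,.87,-.33])
g0=np.array([526,-194,116.]);g1=np.array([562,-131,120.])
for k in np.linspace(0,1,8):
    q,e=ik(g0+(g1-g0)*k,rot(60,60-85*k),q);print(round(60-85*k),round(e,1),q.round(2))
for z in(90,60,28):
    q,e=ik([562,-131,z],rot(60,-25),q);print(z,round(e,1),q.round(2))
q,e=ik([562,-131,110],rot(60,-25),q)
for t in range(-20,66,17):
    q,e=ik([562,-131,110],rot(60,t),q);print(t,round(e,1),q.round(2))
for z in(80,60,34):
    q,e=ik([562,-131,z],rot(60,65),q);print(z,round(e,1),q.round(2))
import h
go(g1,h.rot(60,-25))
E
```

```text
60 0.0 [ 1.61  1.55 -1.47  1.84  0.62  0.88 -0.34]
48 0.0 [ 1.54  1.37 -1.43  1.87  0.68  0.84 -0.48]
36 0.0 [ 1.44  1.19 -1.37  1.89  0.74  0.83 -0.63]
24 0.0 [ 1.31  1.04 -1.3   1.89  0.8   0.87 -0.78]
11 0.0 [ 1.15  0.93 -1.22  1.87  0.86  0.95 -0.92]
-1 0.0 [ 0.97  0.87 -1.13  1.83  0.91  1.08 -1.05]
-13 0.0 [ 0.78  0.85 -1.04  1.78  0.96  1.24 -1.15]
-25 0.0 [ 0.61  0.87 -0.95  1.72  0.99  1.41 -1.23]
90 0.0 [ 0.59  0.91 -0.92  1.73  1.02  1.38 -1.26]
60 0.0 [ 0.58  0.95 -0.9   1.74  1.06  1.35 -1.29]
28 0.0 [ 0.57  0.99 -0.87  1.74  1.09  1.32 -1.32]
-20 0.0 [ 0.67  0.87 -0.98  1.74  0.99  1.34 -1.22]
-3 0.0 [ 0.9   0.89 -1.12  1.82  0.95  1.12 -1.12]
14 0.0 [ 1.12  0.99 -1.25  1.87  0.91  0.94 -0.98]
31 0.0 [ 1.31  1.17 -1.36  1.9   0.86  0.83 -0.82]
48 0.0 [ 1.44  1.41 -1.45  1.9   0.8   0.78 -0.64]
65 0.0 [ 1.53  1.68 -1.52  1.87  0.73  0.79 -0.44]
80 0.0 [ 1.53  1.72 -1.48  1.86  0.75  0.79 -0.41]
60 0.0 [ 1.53  1.74 -1.46  1.85  0.77  0.78 -0.39]
34 0.0 [ 1.53  1.77 -1.43  1.84  0.79  0.78 -0.36]
tgt tcp [ 558.  -137.8  103.1] shift [-0.09, 4.35, 1.91] turn [-1.479, 0.005, 0.02]
```

Emit:
send_rows([
  [[0,4.3,1.9],[-1.48,0,0],-1],
  [[0,4.3,1.9],[-1.48,0,0],-1],
  [[0,4.3,1.9],[-1.48,0,0],-1],
  [[0,4.3,1.9],[-1.48,0,0],-1],
  [[0,4.3,1.9],[-1.48,0,0],-1],
  [[0,4.3,1.9],[-1.48,0,0],-1],
  [[0,4.3,1.9],[-1.48,0,0],-1],
  [[0,4.3,1.9],[-1.48,0,0],-1],
  [[0,4.3,1.9],[-1.48,0,0],-1],
  [[0,4.3,1.9],[-1.48,0,0],-1],
])

```text
t: 11.8
ee_pos: [558.2, -135.1, 100.1]
eef_rot: [-1.965, 0.511, -0.344]
ft_force: [-0.0, -0.3, -0.4]
width: 85.7
```

```bash
python3 - <<'E'
from h import *
s=save('wrist','w8');st();go([562,-131,60],rot(60,-25))
s=save('top','t8');P=cloud(s);im=s['pixels'].astype(int)
cv2.imwrite('pics/t8c.png',cv2.resize(s['pixels'][170:270,240:380,::-1],None,fx=5,fy=5,interpolation=2))
E
```

```text
t 11.85 tcp [ 559.  -129.6   98.6] grasp [ 562.7 -122.5  115.5] F [ 1.8  3.1 -0.7] w 85.3 q [ 0.58  0.84 -0.89  1.74  0.98  1.37 -1.22]
[[0.87, -0.2, 0.45], [-0.49, -0.38, 0.79], [0.01, -0.9, -0.43]]
tgt tcp [ 558.  -137.8   43.1] shift [0.25, 5.35, 1.7] turn [0.008, 0.006, 0.017]
```

View pics/w8.png

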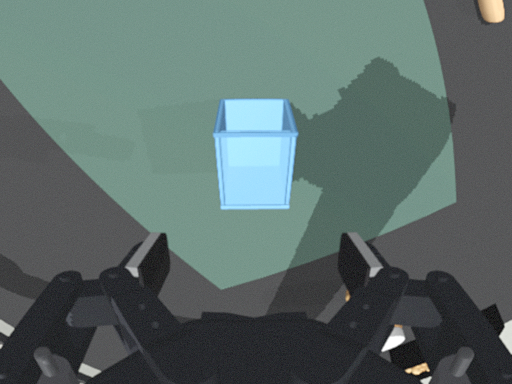

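View pics/t8c.png

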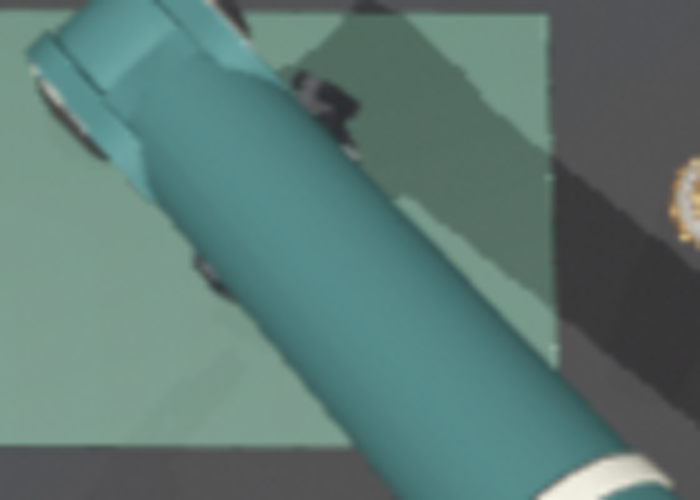

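```bash
python3 - <<'E'
from h import *
st();go([562,-131,29],rot(60,-25))
E
```

```text
t 11.9 tcp [ 558.6 -130.2   98.1] grasp [ 562.3 -123.2  115.1] F [-0.2  0.7 -1.2] w 85.5 q [ 0.58  0.84 -0.89  1.74  0.97  1.36 -1.22]
[[0.87, -0.2, 0.45], [-0.49, -0.37, 0.79], [0.01, -0.91, -0.42]]
tgt tcp [ 558.  -137.8   12.1] shift [0.23, 8.09, 3.02] turn [0.001, 0.006, 0.015]
```

```bash
python3 - <<'E'
from h import *
s=np.load('pics/w8.npz');K=s['mtx'];C=-s['R'].T@s['t']
def ray(u,v,z):
    x,y=(u-K[0,2])/K[0,0],(v-K[1,2])/K[1,1];r=np.hypot(x,y)
    d=s['R'].T@np.array([np.sin(r)*x/r,np.sin(r)*y/r,np.cos(r)]);return C+d*(z-C[2])/d[2]
a,b=ray(220,207,51),ray(290,207,51);c,d=ray(215,133,51),ray(296,133,51)
print(a,b,c,d,np.linalg.norm(a-b),np.linalg.norm(c-d),np.linalg.norm((a+b-c-d)/2)); print((a+b+c+d)/4)
E
```

```text
[ 524.87952626 -143.38338251   51.        ] [ 567.562116  -168.6043622   51.       ] [555.71111875 -91.99906846  51.        ] [ 596.46898908 -115.67938384   51.        ] 49.57722544370939 47.13768481871497 60.102231140912686
[ 561.15543752 -129.91654925   51.        ]
```

Measured size is 49×60 mm with the centre at (561,−130), which matches the cup. Descending.

Emit:
send_rows([
  [[0.2,4.0,1.5],[0,0,0.01],-1],
  [[0.2,8.0,3.0],[0,0,0.01],-1],
  [[0.2,8.0,3.0],[0,0,0.01],-1],
  [[0.2,8.0,3.0],[0,0,0.01],-1],
])

```text
t: 12.3
ee_pos: [556.1, -144.4, 14.0]
eef_rot: [-1.954, 0.526, -0.338]
ft_force: [-0.6, 0.2, 1.2]
width: 85.4
```

```bash
python3 - <<'E'
from h import *
st();go([561.5,-130.5,29],rot(60,-25));s=save('wrist','w9')
E
```

```text
t 12.3 tcp [ 556.1 -144.4   14. ] grasp [ 560.  -137.5   31. ] F [-0.6  0.2  1.2] w 85.4 q [ 0.57  0.95 -0.82  1.75  1.06  1.28 -1.29]
[[0.86, -0.21, 0.46], [-0.5, -0.37, 0.78], [0.0, -0.91, -0.42]]
tgt tcp [ 557.5 -137.3   12.1] shift [-0.23, -0.11, 0.7] turn [0.0, -0.004, 0.0]
```

View pics/w9.png

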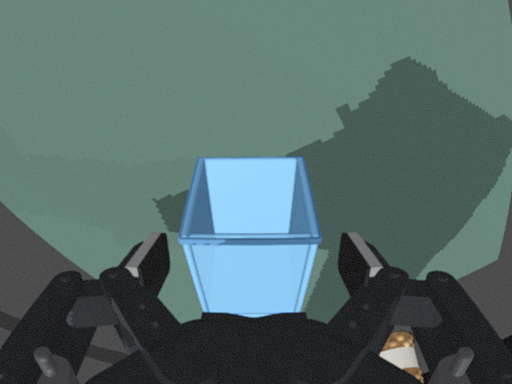

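Emit:
send_rows([
  [[-0.1,-0.1,0.8],[0,0,0],-1],
  [[-0.1,-0.1,0.8],[0,0,0],-1],
  [[-0.1,-0.1,0.8],[0,0,0],1],
  [[-0.1,-0.1,0.8],[0,0,0],1],
  [[-0.1,-0.1,0.8],[0,0,0],1],
  [[-0.1,-0.1,0.8],[0,0,0],1],
  [[-0.1,-0.1,0.8],[0,0,0],1],
  [[-0.1,-0.1,0.8],[0,0,0],1],
  [[-0.1,-0.1,0.8],[0,0,0],1],
  [[-0.1,-0.1,0.8],[0,0,0],1],
])

```text
t: 13.35
ee_pos: [560.3, -136.5, 12.2]
eef_rot: [-1.956, 0.523, -0.339]
ft_force: [0.5, 0.4, 6.0]
width: 47.7
```

```bash
python3 - <<'E'
from h import *
st();go([561.5,-130.5,110],rot(60,-25))
E
```

```text
t 13.35 tcp [ 560.3 -136.5   12.2] grasp [ 564.2 -129.6   29.1] F [0.5 0.4 6. ] w 47.7 q [ 0.55  0.96 -0.82  1.74  1.06  1.28 -1.3 ]
[[0.87, -0.21, 0.46], [-0.5, -0.37, 0.78], [0.0, -0.91, -0.42]]
tgt tcp [ 557.5 -137.3   93.1] shift [-0.16, -7.24, -3.62] turn [0.001, -0.004, 0.004]
```

Gripped at 47.7 mm. Lift.

Emit:
send_rows([
  [[0,-3.6,-1.8],[0,0,0],1],
  [[0,-7.2,-3.6],[0,0,0],1],
  [[0,-7.2,-3.6],[0,0,0],1],
  [[0,-7.2,-3.6],[0,0,0],1],
])

```text
t: 13.75
ee_pos: [558.8, -138.5, 92.5]
eef_rot: [-1.956, 0.523, -0.34]
ft_force: [0.2, -0.6, -1.2]
width: 47.7
```

```bash
python3 - <<'E'
from h import *
st();go([561.5,-130.5,110],rot(60,65))
E
```

```text
t 13.75 tcp [ 558.8 -138.5   92.5] grasp [ 562.7 -131.6  109.4] F [ 0.2 -0.6 -1.2] w 47.7 q [ 0.59  0.85 -0.89  1.73  0.98  1.36 -1.22]
[[0.86, -0.21, 0.46], [-0.5, -0.37, 0.78], [0.01, -0.91, -0.42]]
tgt tcp [ 570.  -115.8  102.1] shift [-0.16, -1.94, 1.88] turn [1.572, -0.0, 0.007]
```

Emit:
send_rows([
  [[0,-1.9,1.9],[1.57,0,0],1],
  [[0,-1.9,1.9],[1.57,0,0],1],
  [[0,-1.9,1.9],[1.57,0,0],1],
  [[0,-1.9,1.9],[1.57,0,0],1],
  [[0,-1.9,1.9],[1.57,0,0],1],
  [[0,-1.9,1.9],[1.57,0,0],1],
  [[0,-1.9,1.9],[1.57,0,0],1],
  [[0,-1.9,1.9],[1.57,0,0],1],
  [[0,-1.9,1.9],[1.57,0,0],1],
  [[0,-1.9,1.9],[1.57,0,0],1],
])

```text
t: 14.75
ee_pos: [570.8, -117.2, 100.2]
eef_rot: [-0.492, 0.129, -0.517]
ft_force: [0.7, 0.5, -1.2]
width: 47.6
```

```bash
python3 - <<'E'
from h import *
st();go([561.5,-130.5,60],rot(60,65))
E
```

```text
t 14.75 tcp [ 570.8 -117.2  100.2] grasp [ 562.5 -131.3  109.2] F [ 0.7  0.5 -1.2] w 47.6 q [ 1.52  1.54 -1.44  1.89  0.63  0.73 -0.38]
[[0.86, 0.44, 0.24], [-0.5, 0.76, 0.42], [0.0, -0.48, 0.88]]
tgt tcp [ 570.  -115.8   52.1] shift [-0.16, 2.38, -4.17] turn [0.066, 0.001, 0.005]
```

Emit:
send_rows([
  [[0,1.2,-2],[0.065,0,0],1],
  [[0,2.4,-4.2],[0.065,0,0],1],
  [[0,2.4,-4.2],[0.065,0,0],1],
  [[0,2.4,-4.2],[0.065,0,0],1],
  [[0,2.4,-4.2],[0.065,0,0],1],
])

```text
t: 15.25
ee_pos: [572.0, -115.5, 54.5]
eef_rot: [-0.435, 0.11, -0.517]
ft_force: [0.7, -0.8, -0.2]
width: 47.6
```

```bash
python3 - <<'E'
from h import *
st();go([561.5,-130.5,35],rot(60,65))
s=save('scene','s10')
cv2.imwrite('pics/s10.png',cv2.resize(s['pixels'][120:260,100:300,::-1],None,fx=4,fy=4,interpolation=2))
E
```

```text
t 15.25 tcp [ 572.  -115.5   54.5] grasp [ 563.5 -130.1   62.5] F [ 0.7 -0.8 -0.2] w 47.6 q [ 1.53  1.66 -1.4   1.86  0.65  0.73 -0.3 ]
[[0.87, 0.45, 0.21], [-0.5, 0.78, 0.37], [0.01, -0.43, 0.9]]
tgt tcp [ 570.  -115.8   27.1] shift [-0.18, 1.06, -2.53] turn [0.007, 0.005, 0.003]
```

View pics/s10.png

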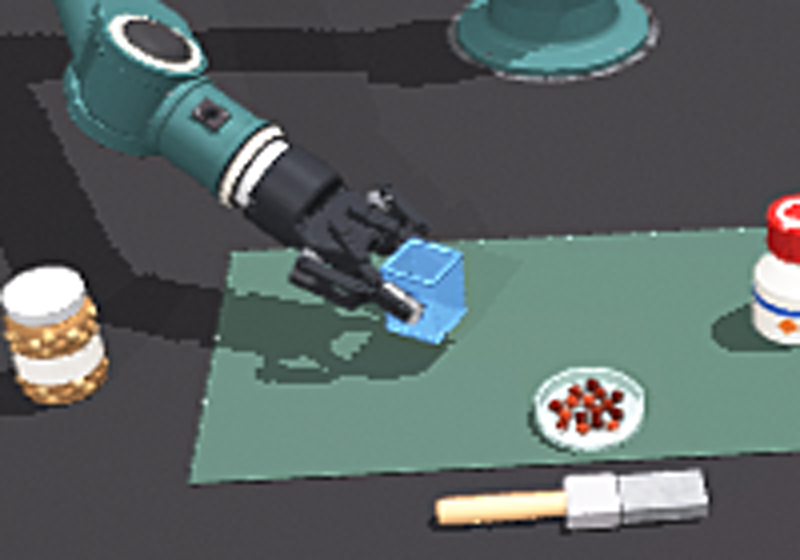

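The scene shows the cup held mouth up at about (425,290). Lower to the mat.

Emit:
send_rows([
  [[0,0.6,-1.3],[0,0,0],1],
  [[0,1.0,-2.1],[0,0,0],1],
  [[0,1.0,-2.1],[0,0,0],1],
  [[0,1.0,-2.1],[0,0,0],1],
])

```text
t: 15.7
ee_pos: [571.7, -115.9, 29.0]
eef_rot: [-0.434, 0.113, -0.517]
ft_force: [-0.3, -0.3, -0.5]
width: 47.9
```

```bash
python3 - <<'E'
from h import *
st();go([563.5,-130.5,36],rot(60,65))
E
```

```text
t 15.7 tcp [ 571.7 -115.9   29. ] grasp [ 563.2 -130.5   37.1] F [-0.3 -0.3 -0.5] w 47.9 q [ 1.53  1.69 -1.37  1.85  0.67  0.72 -0.27]
[[0.87, 0.45, 0.21], [-0.5, 0.78, 0.37], [0.0, -0.43, 0.9]]
tgt tcp [ 572.  -115.8   28.1] shift [0.02, 0.06, -0.07] turn [0.007, 0.003, 0.003]
```

Emit:
send_rows([
  [[0,0.1,-0.2],[0,0,0],1],
  [[0,0.1,-0.2],[0,0,0],1],
])

```text
t: 15.9
ee_pos: [572.0, -115.8, 28.5]
eef_rot: [-0.433, 0.112, -0.518]
ft_force: [-1.9, -1.6, 4.9]
width: 47.8
```

Emit:
send_rows([
  [[0,0,0],[0,0,0],-1],
  [[0,0,0],[0,0,0],-1],
  [[0,0,0],[0,0,0],-1],
  [[0,0,0],[0,0,0],-1],
  [[0,0,0],[0,0,0],-1],
  [[0,0,0],[0,0,0],-1],
])

```text
t: 16.5
ee_pos: [571.8, -115.9, 27.3]
eef_rot: [-0.434, 0.112, -0.518]
ft_force: [-0.7, -0.3, 0.2]
width: 85.5
```

```bash
python3 - <<'E'
from h import *
st()
s=save('wrist','w11')
s=save('scene','s11')
cv2.imwrite('pics/s11.png',cv2.resize(s['pixels'][120:260,100:300,::-1],None,fx=4,fy=4,interpolation=2))
E
```

```text
t 16.5 tcp [ 571.8 -115.9   27.3] grasp [ 563.3 -130.5   35.3] F [-0.7 -0.3  0.2] w 85.5 q [ 1.53  1.69 -1.37  1.85  0.67  0.72 -0.27]
[[0.87, 0.45, 0.21], [-0.5, 0.78, 0.37], [0.0, -0.43, 0.9]]
```

View pics/w11.png

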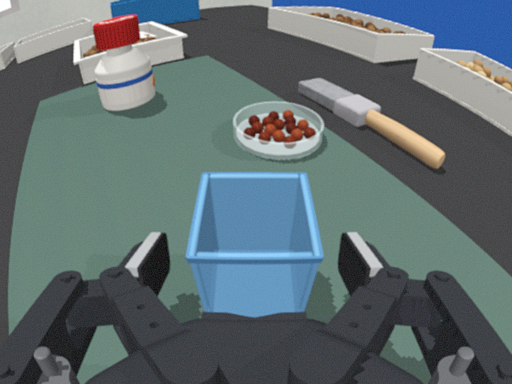

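View pics/s11.png

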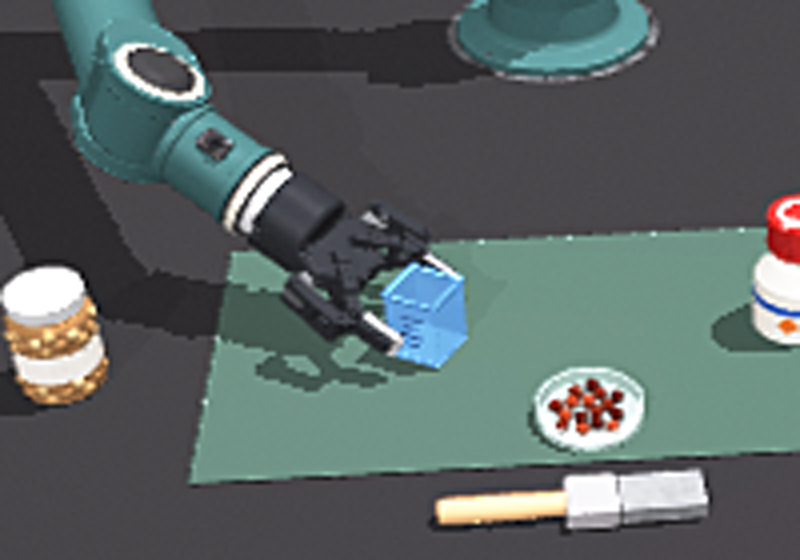

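The wrist view shows the cup upright and open at about (255,215), with gaps to both pads. The scene view agrees. Retreat along the fingers, then rise.

Emit:
send_rows([
  [[0,-3,0],[0,0,0],-1],
  [[0,-6,0],[0,0,0],-1],
  [[0,-9,0],[0,0,0],-1],
  [[0,-9,5],[0,0,0],-1],
  [[0,-9,10],[0,0,0],-1],
  [[0,-9,14],[0,0,0],-1],
])

```text
t: 17.2
ee_pos: [560.8, -132.9, 195.1]
eef_rot: [-0.433, 0.111, -0.518]
ft_force: [-0.6, -0.1, 1.0]
width: 85.3
```

```bash
python3 - <<'E'
from h import *
st();go([553,184,240],rot(60,0))
s=save('scene','s12')
cv2.imwrite('pics/s12.png',cv2.resize(s['pixels'][120:260,130:330,::-1],None,fx=4,fy=4,interpolation=2))
P=cloud(s);im=s['pixels'].astype(int)
m=(im[...,2]>im[...,0]+40)&(P[...,2]>5)&(P[...,2]<75)&(abs(P[...,1]+130)<80)&(abs(P[...,0]-560)<80)
q=P[m];print(len(q),np.percentile(q[:,2],[2,50,98]))
E
```

```text
t 17.2 tcp [ 560.8 -132.9  195.1] grasp [ 552.3 -147.5  203.1] F [-0.6 -0.1  1. ] w 85.3 q [ 1.58  1.46 -1.54  1.88  0.47  0.81 -0.36]
[[0.87, 0.46, 0.21], [-0.5, 0.78, 0.37], [0.01, -0.43, 0.9]]
tgt tcp [553.  184.  221.3] shift [-16.56, 23.28, 13.99] turn [-1.129, 0.001, 0.006]
408 [ 6.7829784  41.98871349 64.93287694]
```

View pics/s12.png

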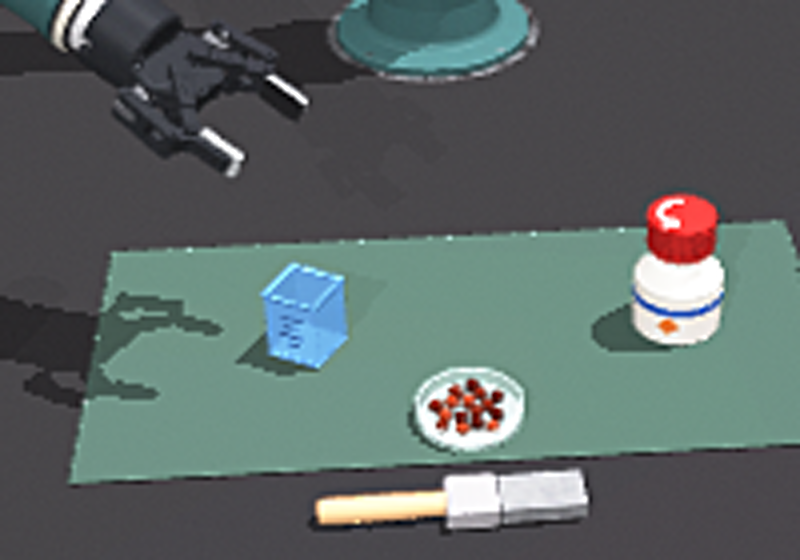

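The cup stands mouth up at (305,320), clear of the fingers. Now moving above the jar.

Emit:
send_rows([
  [[-16.5,23.2,14],[-1.13,0,0],-1],
  [[-16.5,23.2,14],[-1.13,0,0],-1],
  [[-16.5,23.2,14],[-1.13,0,0],-1],
  [[-16.5,23.2,14],[-1.13,0,0],-1],
  [[-16.5,23.2,14],[-1.13,0,0],-1],
  [[-16.5,23.2,14],[-1.13,0,0],-1],
  [[-16.5,23.2,14],[-1.13,0,0],-1],
  [[-16.5,23.2,14],[-1.13,0,0],-1],
  [[-16.5,23.2,14],[-1.13,0,0],-1],
  [[-16.5,23.2,14],[-1.13,0,0],-1],
])

```text
t: 18.25
ee_pos: [552.3, 185.9, 219.1]
eef_rot: [-1.535, 0.404, -0.41]
ft_force: [1.1, -1.3, -0.1]
width: 85.3
```

Emit:
send_rows([
  [[0,0,0],[0,0,0],-1],
  [[0,0,0],[0,0,0],-1],
])

```text
t: 18.45
ee_pos: [552.9, 179.9, 217.9]
eef_rot: [-1.535, 0.412, -0.416]
ft_force: [0.1, 0.4, -1.1]
width: 85.6
```

```bash
python3 - <<'E'
from h import *
st();s=save('wrist','w13');go([553,184,160],rot(60,0))
E
```

```text
t 18.45 tcp [552.9 179.9 217.9] grasp [552.8 180.  236.6] F [ 0.1  0.4 -1.1] w 85.6 q [ 0.38  0.61 -1.05  1.74  0.58  1.14 -1.38]
[[0.86, 0.0, 0.5], [-0.5, -0.0, 0.86], [0.0, -1.0, -0.0]]
tgt tcp [553.  184.  141.3] shift [-0.24, 7.67, 0.39] turn [0.003, -0.005, 0.003]
```

View pics/w13.png

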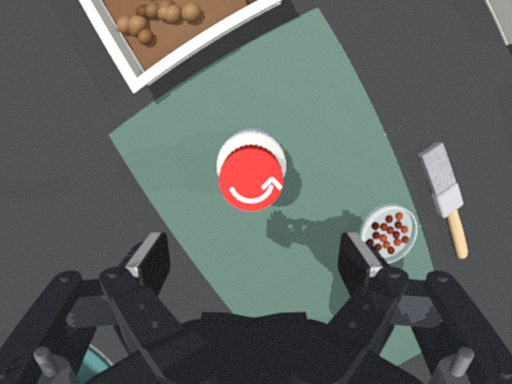

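The wrist view shows the red cap centred at about (251,178), with the tray corner at (135,88) and the dish at (390,232). I'll locate the cap from this view.

```bash
cat >> h.py <<'E'
def fray(s,u,v,z):
    K=s['mtx'];C=-s['R'].T@s['t'];x,y=(u-K[0,2])/K[0,0],(v-K[1,2])/K[1,1];r=np.hypot(x,y)
    d=s['R'].T@np.array([np.sin(r)*x/r,np.sin(r)*y/r,np.cos(r)]);return C+d*(z-C[2])/d[2]
E
python3 - <<'E'
from h import *
s=np.load('pics/w13.npz');im=s['pixels'].astype(int)
m=(im[...,0]>200)&(im[...,1]<110)&(im[...,2]<110);v,u=np.nonzero(m);k=(abs(u-251)<40)&(abs(v-178)<40);u,v=u[k],v[k]
print(u.min(),u.max(),v.min(),v.max())
pts=np.array([fray(s,a,b,112)[:2] for a,b in zip(u,v)],np.float32);print(cv2.minEnclosingCircle(pts), fray(s,251,178,112))
E
```

```text
219 282 148 210
((552.5482788085938, 187.51771545410156), 28.02086067199707) [553.72202001 188.71567628 112.        ]
```

Emit:
send_rows([
  [[-0.3,4,0.5],[0,0,0],-1],
  [[-0.3,6.5,0.5],[0,0,0],-1],
  [[-0.3,6.5,0.5],[0,0,0],-1],
  [[-0.3,6.5,0.5],[0,0,0],-1],
])

```text
t: 18.9
ee_pos: [553.3, 186.5, 154.0]
eef_rot: [-1.534, 0.411, -0.416]
ft_force: [0.4, -0.4, 0.6]
width: 85.8
```

```bash
python3 - <<'E'
from h import *
st();s=save('wrist','w14');st();im=s['pixels'].astype(int)
m=((im[...,0]>200)&(im[...,1]<110)&(im[...,2]<110)).astype(np.uint8);n,l,stt,c=cv2.connectedComponentsWithStats(m);i=1+np.argmax(stt[1:,4]);v,u=np.nonzero(l==i);print(stt[i])
pts=np.array([fray(s,a,b,112)[:2] for a,b in zip(u,v)],np.float32);print(cv2.minEnclosingCircle(pts))
s=save('top','t14');cv2.imwrite('pics/t14.png',cv2.resize(s['pixels'][170:270,170:330,::-1],None,fx=5,fy=5,interpolation=2))
E
```

```text
t 18.9 tcp [553.3 186.5 154. ] grasp [553.3 186.6 172.7] F [ 0.4 -0.4  0.6] w 85.8 q [ 0.32  0.68 -0.98  1.79  0.66  1.04 -1.44]
[[0.86, 0.0, 0.5], [-0.5, -0.0, 0.86], [0.0, -1.0, -0.0]]
t 18.95 tcp [553.8 187.2 154.9] grasp [553.7 187.2 173.6] F [0.1 0.4 0. ] w 85.5 q [ 0.32  0.68 -0.98  1.79  0.66  1.04 -1.44]
[[0.86, 0.0, 0.5], [-0.5, -0.0, 0.86], [0.0, -1.0, -0.0]]
[ 213  172   84   68 3697]
((552.7175903320312, 187.83309936523438), 27.8769474029541)
```

View pics/w14.png

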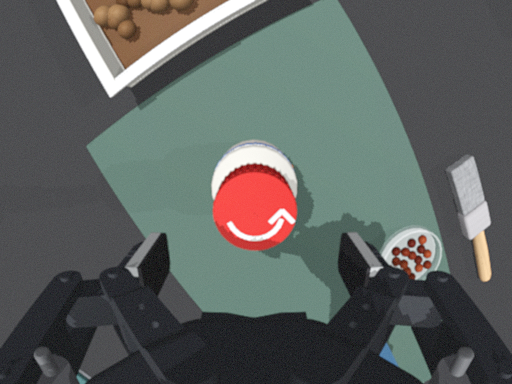

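Emit:
send_rows([
  [[-0.1,4,0.05],[0,0,0],-1],
  [[-0.1,7.3,0.05],[0,0,0],-1],
  [[-0.1,7.3,0.05],[0,0,0],-1],
  [[-0.1,7.3,0.05],[0,0,0],-1],
])

```text
t: 19.4
ee_pos: [553.3, 188.8, 82.2]
eef_rot: [-1.533, 0.409, -0.416]
ft_force: [-0.1, -0.1, 0.4]
width: 85.7
```

```bash
python3 - <<'E'
from h import *
st();go([552.7,187.7,100],rot(60,0));s=save('wrist','w15')
s=save('scene','s15');cv2.imwrite('pics/s15.png',cv2.resize(s['pixels'][120:240,230:390,::-1],None,fx=5,fy=5,interpolation=2))
E
```

```text
t 19.4 tcp [553.3 188.8  82.2] grasp [553.2 188.9 100.9] F [-0.1 -0.1  0.4] w 85.7 q [ 0.26  0.77 -0.9   1.83  0.75  0.93 -1.51]
[[0.86, 0.0, 0.5], [-0.5, -0.0, 0.86], [0.0, -1.0, -0.0]]
tgt tcp [552.7 187.7  81.3] shift [0.0, 0.09, -0.13] turn [0.001, -0.002, 0.005]
```

View pics/w15.png

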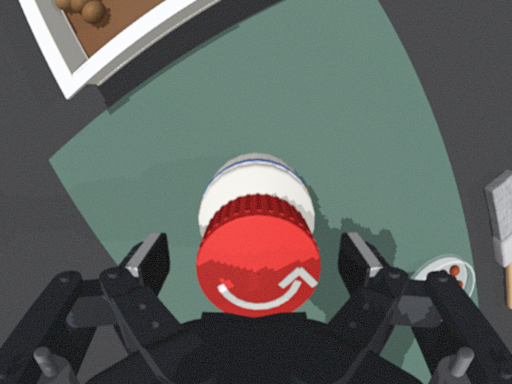

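View pics/s15.png

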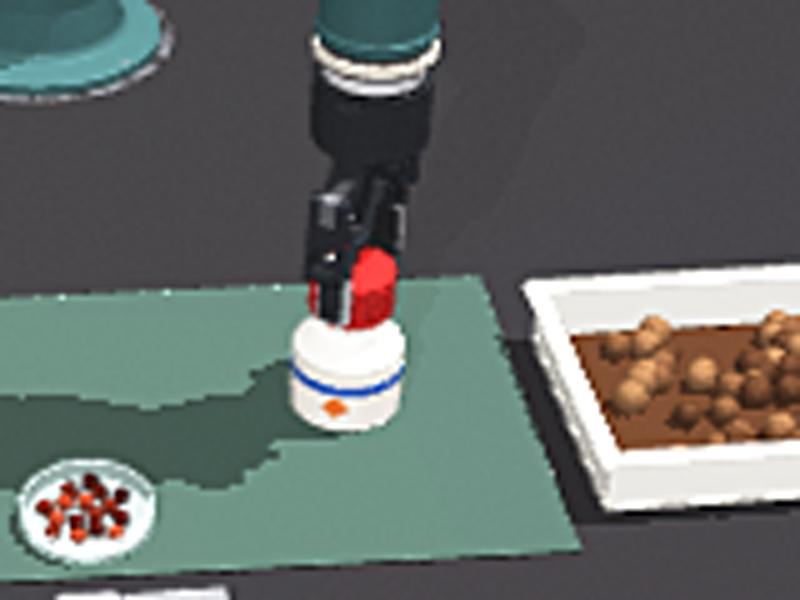

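The cap at (257,265) is centred between the pads at rows 240–285. The scene view shows the pads beside the upper part of the cap. Closing.

Emit:
send_rows([
  [[0,0,-0.1],[0,0,0],1],
  [[0,0,-0.1],[0,0,0],1],
  [[0,0,-0.1],[0,0,0],1],
  [[0,0,-0.1],[0,0,0],1],
  [[0,0,-0.1],[0,0,0],1],
  [[0,0,-0.1],[0,0,0],1],
  [[0,0,-0.1],[0,0,0],1],
  [[0,0,-0.1],[0,0,0],1],
], newtons=70)

```text
t: 20.3
ee_pos: [553.1, 187.3, 81.4]
eef_rot: [-1.534, 0.408, -0.417]
ft_force: [2.2, -1.3, 5.8]
width: 55.0
```

```bash
python3 - <<'E'
from h import *
st();s=save('wrist','w16')
E
```

```text
t 20.3 tcp [553.1 187.3  81.4] grasp [553.1 187.4 100.1] F [ 2.2 -1.3  5.8] w 55.0 q [ 0.26  0.77 -0.9   1.83  0.75  0.93 -1.51]
[[0.86, 0.0, 0.5], [-0.5, -0.0, 0.86], [0.01, -1.0, -0.0]]
```

View pics/w16.png

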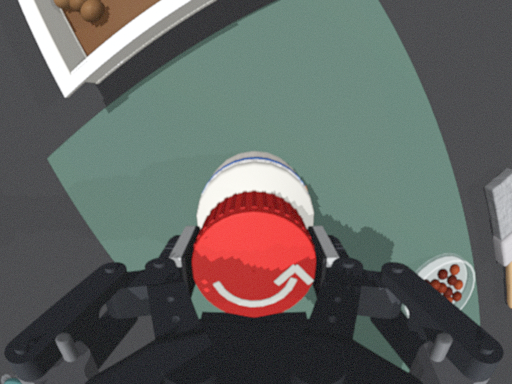

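Emit:
send_rows([
  [[0,0.15,0],[0,0,0],1],
  [[0,0.3,0],[0,0,0],1],
  [[0,0.3,0],[0,0,0],1],
  [[0,0.3,0],[0,0,0],1],
])

```text
t: 20.75
ee_pos: [553.3, 187.3, 78.8]
eef_rot: [-1.534, 0.408, -0.417]
ft_force: [1.9, -1.9, 9.8]
width: 54.4
```

Emit:
send_rows([
  [[0,0.15,0],[0,0,0],1],
  [[0,0.15,0],[0,0,0],1],
  [[0,0.15,0],[0,0,0],1],
])

```text
t: 21.05
ee_pos: [553.4, 187.2, 77.6]
eef_rot: [-1.535, 0.408, -0.417]
ft_force: [0.9, -3.3, 11.7]
width: 55.1
```

Emit:
send_rows([
  [[0,0,0],[0,-0.08,0],1],
  [[0,0,0],[0,-0.16,0],1],
  [[0,0,0],[0,-0.24,0],1],
  [[0,0,0],[0,-0.32,0],1],
  [[0,0,0],[0,-0.4,0],1],
  [[0,0,0],[0,-0.4,0],1],
])

```text
t: 21.65
ee_pos: [552.8, 187.4, 77.5]
eef_rot: [-1.573, 0.094, -0.101]
ft_force: [0.1, -2.5, 11.5]
width: 54.7
```

```bash
python3 - <<'E'
from h import *
st();go([553.1,187.3,96.3],rot(60+23,0));s=save('wrist','w17')
E
```

```text
t 21.65 tcp [552.8 187.4  77.5] grasp [552.7 187.5  96.2] F [ 0.1 -2.5 11.5] w 54.7 q [ 0.31  0.82 -0.98  1.83  0.83  0.97 -1.17]
[[0.99, 0.0, 0.12], [-0.12, -0.0, 0.99], [0.0, -1.0, -0.0]]
tgt tcp [553.1 187.3  77.6] shift [0.03, -0.01, -0.01] turn [0.004, -0.002, 0.004]
```

View pics/w17.png

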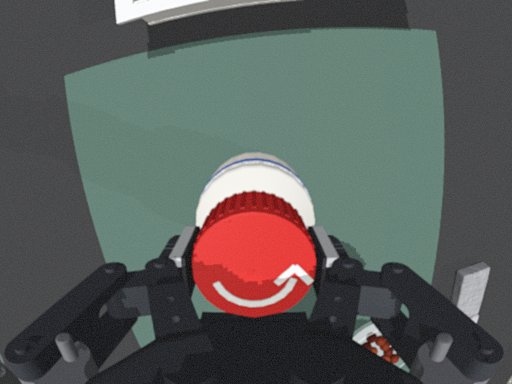

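The cap's arrow keeps its place in the gripper view, so it isn't slipping. Continue to 60° total.

Emit:
send_rows([
  [[0,0,0],[0,-0.08,0],1],
  [[0,0,0],[0,-0.16,0],1],
  [[0,0,0],[0,-0.24,0],1],
  [[0,0,0],[0,-0.32,0],1],
  [[0,0,0],[0,-0.4,0],1],
  [[0,0,0],[0,-0.48,0],1],
  [[0,0,0],[0,-0.56,0],1],
  [[0,0,0],[0,-0.64,0],1],
  [[0,0,0],[0,-0.64,0],1],
])

```text
t: 22.6
ee_pos: [552.7, 188.3, 77.6]
eef_rot: [-1.537, -0.407, 0.402]
ft_force: [-0.7, -1.2, 11.6]
width: 54.9
```

```bash
python3 - <<'E'
from h import *
st();s=save('wrist','w18')
s=save('scene','s18');cv2.imwrite('pics/s18.png',cv2.resize(s['pixels'][120:240,230:390,::-1],None,fx=5,fy=5,interpolation=2))
E
```

```text
t 22.6 tcp [552.7 188.3  77.6] grasp [552.7 188.3  96.3] F [-0.7 -1.2 11.6] w 54.9 q [ 0.37  0.89 -1.09  1.83  0.93  1.04 -0.59]
[[0.87, 0.0, -0.49], [0.49, -0.0, 0.87], [0.0, -1.0, -0.0]]
```

View pics/w18.png

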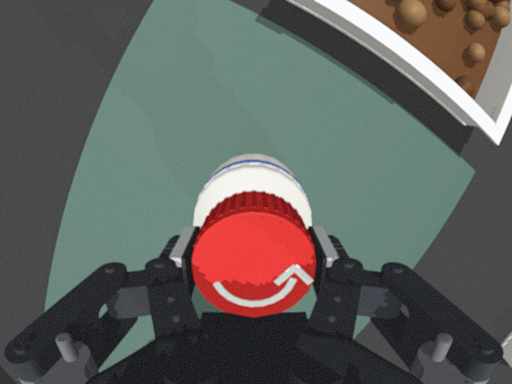

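View pics/s18.png

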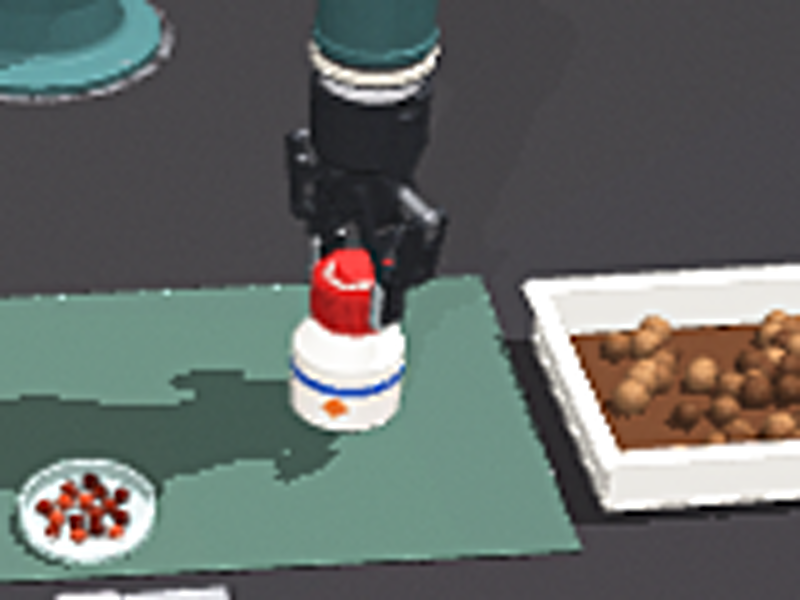

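The jar's orange mark stays at (335,407), so the jar did not turn while the cap went round about 59°. Lift slowly first.

Emit:
send_rows([
  [[0,-0.5,0],[0,0,0],1],
  [[0,-1,0],[0,0,0],1],
  [[0,-1.5,0],[0,0,0],1],
  [[0,-2,0],[0,0,0],1],
])

```text
t: 23.1
ee_pos: [551.7, 187.1, 95.9]
eef_rot: [-1.538, -0.404, 0.404]
ft_force: [0.8, -0.0, -0.4]
width: 54.7
```

```bash
python3 - <<'E'
from h import *
st()
s=save('scene','s19');cv2.imwrite('pics/s19.png',cv2.resize(s['pixels'][120:240,230:390,::-1],None,fx=5,fy=5,interpolation=2))
E
```

```text
t 23.1 tcp [551.7 187.1  95.9] grasp [551.6 187.2 114.6] F [ 0.8 -0.  -0.4] w 54.7 q [ 0.38  0.87 -1.11  1.82  0.91  1.07 -0.58]
[[0.87, 0.0, -0.49], [0.49, -0.0, 0.87], [-0.0, -1.0, -0.0]]
```

View pics/s19.png

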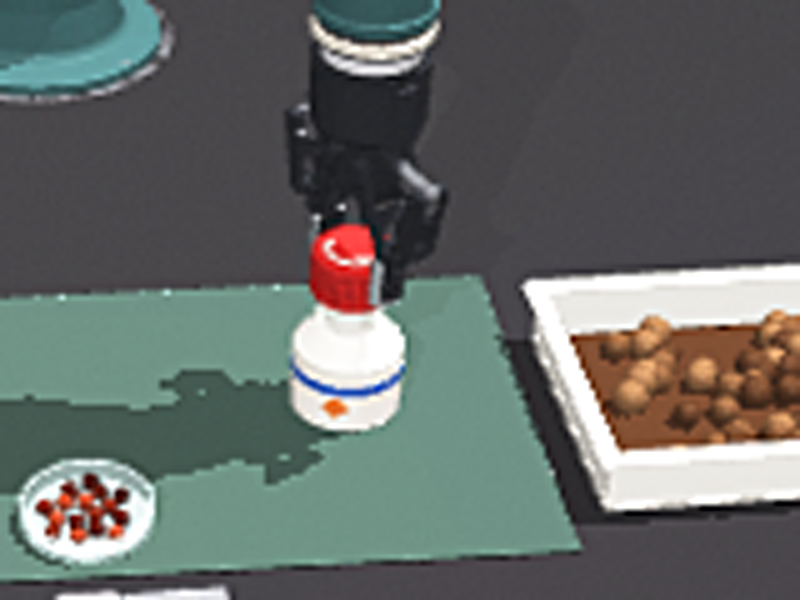

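The cap is coming off: the white neck shows at (345,318) and the jar stayed put. Raise to about 8 cm.

Emit:
send_rows([
  [[0,-1.5,0],[0,0,0],1],
  [[0,-3,0],[0,0,0],1],
  [[0,-4.5,0],[0,0,0],1],
  [[0,-6.5,0],[0,0,0],1],
  [[0,-6.5,0],[0,0,0],1],
  [[0,-6.5,0],[0,0,0],1],
])

```text
t: 23.75
ee_pos: [552.2, 187.7, 162.1]
eef_rot: [-1.538, -0.405, 0.401]
ft_force: [0.0, -0.3, -1.3]
width: 54.6
```

```bash
python3 - <<'E'
from h import *
st();go([552.7,187.7,181],rot(119.5,0))
s=save('wrist','w20')
s=save('scene','s20');cv2.imwrite('pics/s20.png',cv2.resize(s['pixels'][100:240,150:350,::-1],None,fx=4,fy=4,interpolation=2))
P=cloud(s);im=s['pixels'].astype(int)
q=P[(im.min(-1)>150)&(abs(P[...,0]-553)<60)&(abs(P[...,1]-188)<60)&(P[...,2]>8)&(P[...,2]<105)]
for a,b in((10,50),(80,100)):
    k=q[(q[:,2]>a)&(q[:,2]<b)];print('jar',a,k.mean(0).round(1),k.min(0).round(0),k.max(0).round(0))
E
```

```text
t 23.75 tcp [552.2 187.7 162.1] grasp [552.1 187.8 180.8] F [ 0.  -0.3 -1.3] w 54.6 q [ 0.42  0.8  -1.19  1.78  0.82  1.16 -0.52]
[[0.87, 0.0, -0.49], [0.49, -0.0, 0.87], [0.0, -1.0, -0.01]]
tgt tcp [552.7 187.7 162.3] shift [0.04, -0.02, -0.02] turn [0.006, -0.001, 0.001]
jar 10 [582.4 182.3  30.1] [544. 150.  11.] [595. 222.  50.]
jar 80 [558.4 186.3  90.6] [537. 166.  80.] [579. 206.  99.]
```

View pics/s20.png

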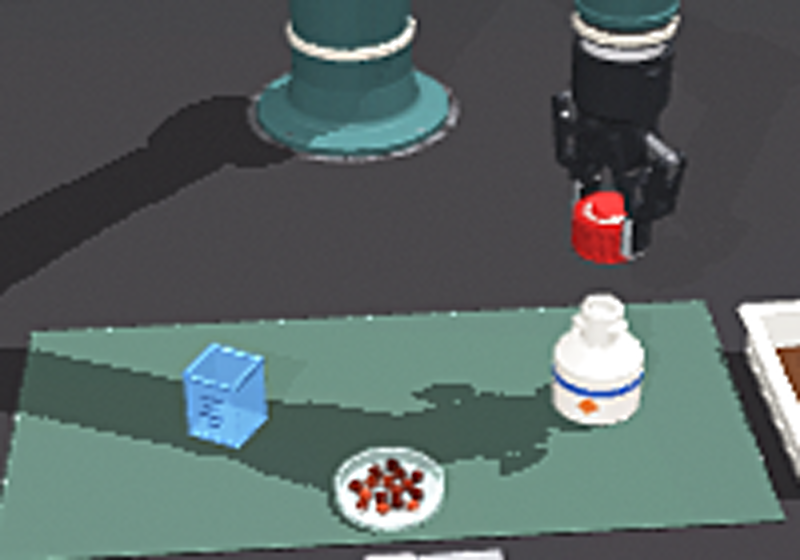

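View pics/w20.png

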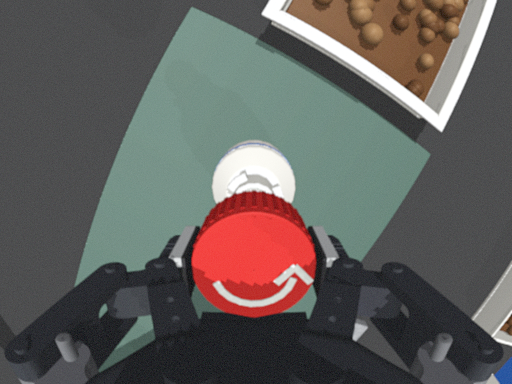

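The cap is held level at (600,228) above the open jar at (600,360). The cup stands mouth up at (225,395), and the bystanders look undisturbed. Let it settle, check, then hand in.

Emit:
send_rows([
  [[0,0,0],[0,0,0],1],
  [[0,0,0],[0,0,0],1],
  [[0,0,0],[0,0,0],1],
  [[0,0,0],[0,0,0],1],
])

```text
t: 24.25
ee_pos: [551.8, 187.8, 161.0]
eef_rot: [-1.538, -0.404, 0.403]
ft_force: [0.3, 0.1, -1.1]
width: 54.6
```

```bash
python3 - <<'E'
from h import *
st();s=np.load('pics/scene0.npz');n=save('scene','s21')
a,b=s['pixels'].astype(int),n['pixels'].astype(int);d=np.abs(a-b).max(-1)
for nm,(u0,v0,u1,v1) in dict(sj=(98,185,130,222),dish=(230,210,265,235),brush=(205,235,280,255),tray=(335,170,435,222)).items():
    print(nm,(d[v0:v1,u0:u1]>60).mean().round(3))
print(np.abs(status.read_state()['qd']).max())
ctrl.finish_job()
E
```

```text
t 24.25 tcp [551.8 187.8 161. ] grasp [551.8 187.9 179.7] F [ 0.3  0.1 -1.1] w 54.6 q [ 0.42  0.8  -1.19  1.78  0.82  1.16 -0.52]
[[0.87, 0.0, -0.49], [0.49, -0.0, 0.87], [-0.0, -1.0, -0.0]]
sj 0.0
dish 0.039
brush 0.0
tray 0.0
0.0022358899047598348
the job is handed in; nothing more can be done
```

The job is handed in at about 24 s of the 69 s allowed, and my last checks showed the end state the task asks for. I got no verdict back.

- **Cup:** I turned it over in two 90° steps, laying it on its side in between. It now stands mouth up on the mat, let go, about 75 mm in y from where it started.
- **Cap:** I gripped it and pressed it down about 4.5 mm at roughly 11.5 N. I then turned it about 59° anticlockwise and lifted it off. The jar's orange mark stayed put, so the jar did not turn.
- **End pose:** The cap is held level about 8 cm above its closed place and within a few mm of the jar's axis. Finger opening is 54.6 mm and the arm is at rest.
- **Bystanders:** Comparing before and after pictures, the seed tray, sample jar and brush showed no change. The dish area had 4% changed pixels. I put that down to the arm's shadow and did not measure the dish's position again.

Two things did not go as planned:
- **First tilt:** The first attempt at tilting the cup ran into joint limits. I moved it to another heading over the mat and finished the turn there.
- **Cap position:** The top and wrist cameras disagreed by about 4 mm on where the cap was. I used the wrist value because two wrist views agreed and the cap sat centred between the pads.

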